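# Put the gluing weights away in the station's drawer and latch it

## Robot

A 6-joint arm with a two-finger parallel gripper is mounted at the origin on the work surface. World frame = base frame: x ahead of the robot, y to its left, z up, the work surface at z = 0. Lengths are in m, angles in degrees, forces in N, time in s.
With the tool pointing down it reaches from about 0.35 to 0.875 m from the base axis. Payload 4.2 kg.
Tool frame: the origin (TCP) lies at the very end of the fingers, on their centre line; the grasp point (between the pads) lies 19 mm behind it (r.grip_point_offset is the distance from the TCP to the grasp point, in m); z points along the fingers, y is the line along which they close (so a half turn about z gives the same grasp; the last joint's range is limited). The gripper opens to 87 mm and grips with 3 to 60 N. Pads are 19 mm wide; open, the fingers measure 117 mm over their backs; the gripper's body (75 mm by 190 mm) begins 51 mm behind the grasp point.
Start: joints at [91.364, 22.042, 0.453, 0, -68.411, -14.817], TCP at [0.145, 0.608, 0.185] pointing down, gripper open.
Joint ranges: [-179.83, 179.83], [-69.29, 118.12], [-61.27, 80.66], [-181.25, 117.63], [-171.15, -9.14], [-177.46, 177.46]. Speed limits (degrees/s): [159.86, 159.86, 180, 180, 180, 180].

## Interface

Orientations are given as a 3x3 rotation matrix whose columns are the frame's x, y, z axes.
In Python, from station import r gives the robot as it stands.
- The arm moves only by the tool move_arm, never from a script. Its argument "series" is a list of rows, each a list of 3 entries, a list of its own where there are three numbers: the turn, a rotation vector about the tool's x, y, z as a fraction of full scale, then the shift along the tool's x, y, z as a fraction of full scale, then the opening, from 0 (shut) to 1 (fully open). A call has 1 to 12 rows; each row shifts and turns the commanded pose from where the row before left it, along the tool's axes as they then stand; what a row does not reach is not made up. Full scale, the value 1, is 0.5 m for a shift and 0.1 rad for a turn. A row lasts 1/10 s, in which the tool goes at most 50 mm and 8.59 degrees, less where a joint would pass 70% of its speed; a pose out of reach is approached as far as the arm can. A call with a number of a shift or a turn outside -1 to 1 is refused whole. A call with a gripper value outside its range is refused whole. The fingers move at their own pace and stop on an object; the grip force is fixed at half the most. Time passes only in rows, so rows that do not move let the fingers close. It gives the time, the measured TCP pose, the force, the opening and the grip force at its end, in the units of the state.
- r.sense(): the state, without advancing time (a new reading comes with each control period).
- r.capture(name): name is "scene" or "top" or "wrist"; returns a dict with "img" (420x560x3 uint8, red, green, blue), "fx", "fy", "cx", "cy" (pixels), "origin" and "orientation" of the camera in the world. Camera axes: x right, y up, looking along -z (the intrinsics and any distortion apply to the point x, -y, -z); pixel columns grow to the right and rows downward; lengths in m; the calibration is good to about 2 mm. The wrist camera is an equidistant fisheye: a pixel r from the principal point sees the ray r / f radians off the axis. A picture is of the moment at which its call begins. There is no depth.
- r.finish_job(): hands the job in; it is judged then, once.
Trained networks look in the newest picture that a camera, given by its name, has taken for a name from the list of things; names that differ only in an ending like _2 or _b are one class to them, and where a whole thing is asked for, a point or a joint stands for the part that bears it (a point fixed in the world has none). Each returns a list of dicts, best first, with "score" (0 to 1); they miss things now and then, are a little off and sometimes report something else, mostly with a low value. They report only what shows in the picture. A call takes as long as a camera call.
- r.cut_out(target, camera): "pixels" (420x560 bool, what is visible of it) and "centre" ([column, row] in pixels, amid what is visible of it).
- r.pinpoint(target, camera): "centre" ([column, row] in pixels: a listed point, or the origin of a listed thing).
The state is a dict: "time_s": time; "joints": joint angles; "joint_velocities": joint speeds; "effort": joint torques, N m; "tcp_pos": TCP position; "ee_rot": TCP orientation; "wrist_force": force on the tool from outside, world axes, zero at the start; "moment": the same for the moment, N m; "gripper_width": opening from 0.0 (shut) to 1.0 (fully open); "gripper_force": force on a finger pad.
Only numpy, scipy, OpenCV 4.12 (cv2) and the standard library are available. Lean on these libraries where they do the work, as an engineer would, in place of code of your own. Each camera call takes 0.05 s, during which the arm holds its last target. There are 200 camera calls.

## Task

Clear the gluing station: swing its latch well clear of the drawer, open the drawer, slide every steel weight along the black board and tip it over the open front edge into the drawer; they are heavy, so keep them down on the board and do not lift them. When all of them lie in the drawer, shut it fully and only then swing the latch back straight across its front. Leave the glue gun, the pen pot and the stick box as they are.

Things in the scene. Friction and masses are not known exactly. Their poses are not given: they have to be found in the camera images.
- station: Fixed plywood case 400 (x) x 260 (y) mm, black board on top, surface 98 mm above the table. Origin: underside centre. Its -x points out of the drawer front (robot's right, +-8 deg); +y side is nearest the robot. Kerb 12 high, 8 mm wide on sides and back; 12 mm high stop blocks, 35 mm long, at the front corners. Between them (|y| < 90 mm) the front edge, x = -200 mm, is open: weights tip over it.
- weight1: Steel gluing weight, a block 45 (x) x 70 (y) x 25 (z) mm with yellow painted faces, about 0.5 to 0.8 kg, origin at its centre. It starts flat on the black board, its centre 12.5 mm above the surface, turned up to 20 degrees from the station's axes. Three to five of the five weights are present (None when absent).
- weight2: Steel gluing weight, a block 45 (x) x 70 (y) x 25 (z) mm with yellow painted faces, about 0.5 to 0.8 kg, origin at its centre. It starts flat on the black board, its centre 12.5 mm above the surface, turned up to 20 degrees from the station's axes. Three to five of the five weights are present (None when absent).
- weight3: Steel gluing weight, a block 45 (x) x 70 (y) x 25 (z) mm with yellow painted faces, about 0.5 to 0.8 kg, origin at its centre. It starts flat on the black board, its centre 12.5 mm above the surface, turned up to 20 degrees from the station's axes. Three to five of the five weights are present (None when absent).
- weight4: Steel gluing weight, a block 45 (x) x 70 (y) x 25 (z) mm with yellow painted faces, about 0.5 to 0.8 kg, origin at its centre. It starts flat on the black board, its centre 12.5 mm above the surface, turned up to 20 degrees from the station's axes. Three to five of the five weights are present (None when absent).
- weight5: Steel gluing weight, a block 45 (x) x 70 (y) x 25 (z) mm with yellow painted faces, about 0.5 to 0.8 kg, origin at its centre. It starts flat on the black board, its centre 12.5 mm above the surface, turned up to 20 degrees from the station's axes. Three to five of the five weights are present (None when absent).
- drawer (a joint): Opening of the drawer in m: 0 shut, 0.17 fully out, towards the station's -x. It starts shut (within 4 mm) and moves with about 4 N of friction; stays where it is left.
- drawer_in (a point): Centre of the drawer's inner floor, axes like the station's; moves with the drawer. 16 mm above the table; 111.5 mm in front of the station's origin when shut. Inside 177 (x) x 202 (y) mm, walls 62 mm above the floor, front panel's top 92 mm above the table. The board's underside is 70 mm above the inner floor.
- drawer_handle (a point): Middle of the drawer's handle: a horizontal round steel bar 10 mm thick and 110 mm long along the station's y, 45 mm (centre) in front of the drawer's front panel and 75 mm above the table. Can be pinched or hooked from above.
- latch (a joint): Angle of the latch in rad: 0 = pointing straight out over the front, across the drawer's front panel (latched, its stop). It starts at 0 to 0.35; from about 1.1 up to its other stop, 1.75, it is clear of the drawer and points to the station's +y side. Light friction (0.05 N m); stays where left. Seen from above it turns counter-clockwise as it closes.
- latch_peg (a point): Middle of the orange grip peg that stands up on the latch arm: 16 mm diameter, 30 mm tall, 38 mm from the pivot; this point is 133 mm above the table.
- latch_pivot (a point): Point on the latch's vertical pivot axis at the height of the middle of the peg; at x = -175, y = +108 mm of the station. The steel arm is 55 mm long, 16 mm wide, its top 118 mm above the table.
- glue_gun: Black glue gun with orange nozzle lying on the table, about 250 x 130 x 42 mm; a bystander.
- pen_pot: Grey pot of pens, 72 mm across, 155 mm tall with the pens; a bystander.
- stick_box: Open square box of wooden sticks, 110 x 110 x 70 mm; a bystander.

How it is judged (in metres and radians):
On the way, in this order (a step that is already met when the one before it is completed fails the run):
1. the latch is swung clear of the drawer (beyond 1 rad) while the drawer is shut (value of joint latch above 1 rad and value of joint drawer below 0.03 m), for 0.2 s.
2. the drawer is open (more than 60 mm) (value of joint drawer above 0.06 m), for 0.2 s.
3. every weight present lies in the drawer (x of weight1 in the frame of drawer_in between -0.085 and 0.085 m and y of weight1 in the frame of drawer_in between -0.1 and 0.1 m and z of weight1 in the frame of drawer_in between 0 and 0.066 m and x of weight2 in the frame of drawer_in between -0.085 and 0.085 m and y of weight2 in the frame of drawer_in between -0.1 and 0.1 m and z of weight2 in the frame of drawer_in between 0 and 0.066 m and x of weight3 in the frame of drawer_in between -0.085 and 0.085 m and y of weight3 in the frame of drawer_in between -0.1 and 0.1 m and z of weight3 in the frame of drawer_in between 0 and 0.066 m and x of weight4 in the frame of drawer_in between -0.085 and 0.085 m and y of weight4 in the frame of drawer_in between -0.1 and 0.1 m and z of weight4 in the frame of drawer_in between 0 and 0.066 m and x of weight5 in the frame of drawer_in between -0.085 and 0.085 m and y of weight5 in the frame of drawer_in between -0.1 and 0.1 m and z of weight5 in the frame of drawer_in between 0 and 0.066 m), for 0.2 s.
4. the drawer is shut (within 8 mm) while the latch is still clear of it (value of joint drawer below 0.008 m and value of joint latch above 1 rad), for 0.2 s.
5. the latch is across the drawer's front (value of joint latch below 0.15 rad), for 0.2 s.
At the end, for the whole second after the job is handed in: Every weight present is inside the drawer and at rest, the drawer is shut to within 12 mm, and the latch points straight across its front to within 0.15 rad (all of step 3 and value of joint drawer below 0.012 m and value of joint latch below 0.15 rad and linear speed of each of weight1, weight2, weight3, weight4, weight5 below 0.03 m/s); the robot touches nothing.
It fails at once if a weight is lifted more than 25 mm off the board (z of any of weight1, weight2, weight3, weight4, weight5 in the frame of station above 0.1355 m).
It fails at once if a bystander is moved by more than 30 mm (distance of any of glue_gun, pen_pot, stick_box from where it was at the start of the episode above 0.03 m).
Of weight1, weight2, weight3, weight4, weight5 only 3 to 5 are there at a start; the rules pass over those that are not, and their reading is None.
At some moment in a run one of weight1, weight2, weight3, weight4, weight5 may be knocked a few centimetres aside while the robot is not near it.
Once in a run the grip may slacken for a moment while it holds something.
It also fails if it takes over 210 s, if anything falls off the work surface, if the arm or the gripper's body presses on something with over 40 N, if the wrist force passes 120 N, or if a joint passes its speed limit or range.

## Working session

There is one attempt and no reset: what is moved stays moved. The work goes in short steps, Python scripts to look and compute and a tool call to move; the robot and the scene stay as the last step left them, time stands still between calls to the robot, and variables do not carry over. Pictures are saved under pics/ and viewed, at most 14 in all, crops included, and the job is handed in when it is done.

Besides the shell and the picture viewer there is one more tool, called in YAML: its name, and indented under it one key for each argument. move_arm: Moves the arm, as the interface text tells. Its arguments: {"type":"object","properties":{"series":{"type":"array"}},"required":["series"]}

```bash
ls; mkdir -p pics; cat > h.py <<'E'
import numpy as np, cv2
from station import r
def ray(c,px):
    u=(px[0]-c['cx'])/c['fx']; v=(px[1]-c['cy'])/c['fy']
    return u,v
def world(c,px,z):
    u,v=ray(c,px)
    d=np.array(c['orientation'])@np.array([u,-v,-1.]); o=np.array(c['origin'])
    return o+d*(z-o[2])/d[2]
def save(c,n,sc=1): cv2.imwrite('pics/'+n,cv2.resize(c['img'][:,:,::-1],None,fx=sc,fy=sc))
E
python3 - <<'E'
from h import *
s=r.sense();print(s['tcp_pos'],np.round(s['ee_rot'],3).tolist(),s['time_s'])
for n in('scene','top'):
    c=r.capture(n);save(c,n+'0.png',1.4);print(n,c['origin'],c['fx'],c['cx'],c['cy'],np.round(c['orientation'],3).tolist())
    for t,z in(('station',0),('weight1',.1105),('latch_peg',.133),('latch_pivot',.133),('drawer_handle',.075),('glue_gun',.02),('pen_pot',.08),('stick_box',.03)):
        for d in r.pinpoint(t,n): print(t,round(d['score'],2),np.round(d['centre'],1),np.round(world(c,d['centre'],z),3))
E
```

```text
pics
[0.14522045 0.60720204 0.18366321] [[0.973, -0.233, -0.0], [-0.233, -0.973, -0.002], [0.0, 0.002, -1.0]] 0.0
scene [0.9684452  0.73589228 1.11062614] 418.6635763721137 273.67648828292016 214.74043661957612 [[-0.832, -0.429, 0.352], [0.555, -0.631, 0.542], [-0.011, 0.646, 0.763]]
station 0.66 [258.8 255.9] [0.592 0.064 0.   ]
weight1 0.91 [234.5 222. ] [ 0.624 -0.018  0.111]
weight1 0.89 [244.2 246.7] [0.648 0.079 0.111]
weight1 0.89 [263.5 206.8] [ 0.516 -0.02   0.111]
weight1 0.78 [278.4 231.9] [0.533 0.09  0.111]
weight1 0.65 [275.2 265.1] [0.608 0.184 0.111]
latch_peg 0.5 [263.7 170.6] [ 0.438 -0.139  0.133]
latch_peg 0.49 [277.6 231.1] [0.543 0.101 0.133]
latch_pivot 0.66 [269.1 181.8] [ 0.452 -0.085  0.133]
drawer_handle 0.73 [228.  187.1] [ 0.552 -0.192  0.075]
glue_gun 0.96 [239.4 138.5] [ 0.356 -0.453  0.02 ]
pen_pot 0.68 [309.9 363.1] [0.687 0.455 0.08 ]
stick_box 0.89 [383.7 347.4] [0.485 0.517 0.03 ]
top [0.31655415 0.03711371 1.49684678] 465.6595212255539 278.77463260655526 210.22973908163777 [[0.008, 0.993, -0.12], [-1.0, 0.01, 0.014], [0.015, 0.12, 0.993]]
station 0.87 [264.3 183.7] [0.585 0.064 0.   ]
weight1 0.9 [256.7 194.6] [0.532 0.085 0.111]
weight1 0.82 [294.8 196.1] [ 0.528 -0.03   0.111]
weight1 0.67 [431.8 256.8] [ 0.35  -0.439  0.111]
weight1 0.64 [294.4 165.5] [ 0.622 -0.028  0.111]
weight1 0.63 [227.  172.1] [0.599 0.175 0.111]
weight1 0.57 [259.9 156.4] [0.649 0.077 0.111]
latch_peg 0.6 [315.9 216.6] [ 0.464 -0.091  0.133]
latch_peg 0.41 [432.  258.8] [ 0.343 -0.432  0.133]
latch_pivot 0.6 [317.4 215.8] [ 0.467 -0.096  0.133]
drawer_handle 0.7 [293.5 164.4] [ 0.633 -0.027  0.075]
drawer_handle 0.18 [259.1 193.4] [0.541 0.079 0.075]
pen_pot 0.77 [155.2 156.1] [0.654 0.402 0.08 ]
stick_box 0.93 [123.9 219.3] [0.461 0.505 0.03 ]
stick_box 0.52 [226.8 170.2] [0.622 0.184 0.03 ]
```

```bash
python3 - <<'E'
import cv2
a=cv2.imread('pics/top0.png');b=cv2.imread('pics/scene0.png')
a=cv2.resize(a[150:380,200:660],(800,400)) ;b=cv2.resize(b[180:480,220:540],(800,750))[:600]
cv2.imwrite('pics/t0c.png',a);cv2.imwrite('pics/s0c.png',b)
E
```

```text
(no output)
```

View pics/t0c.png

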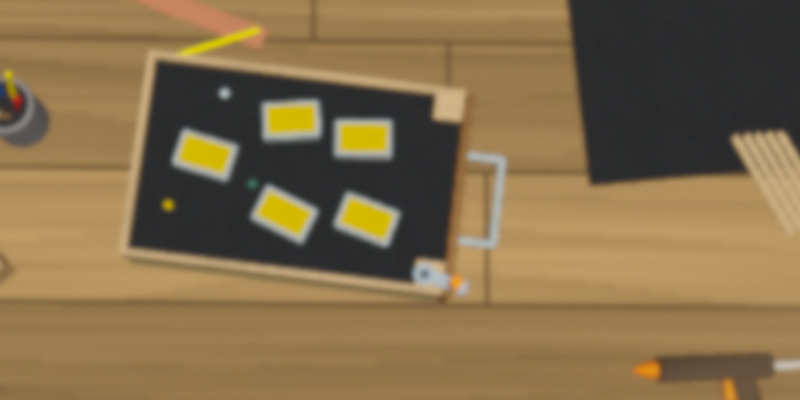

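View pics/s0c.png

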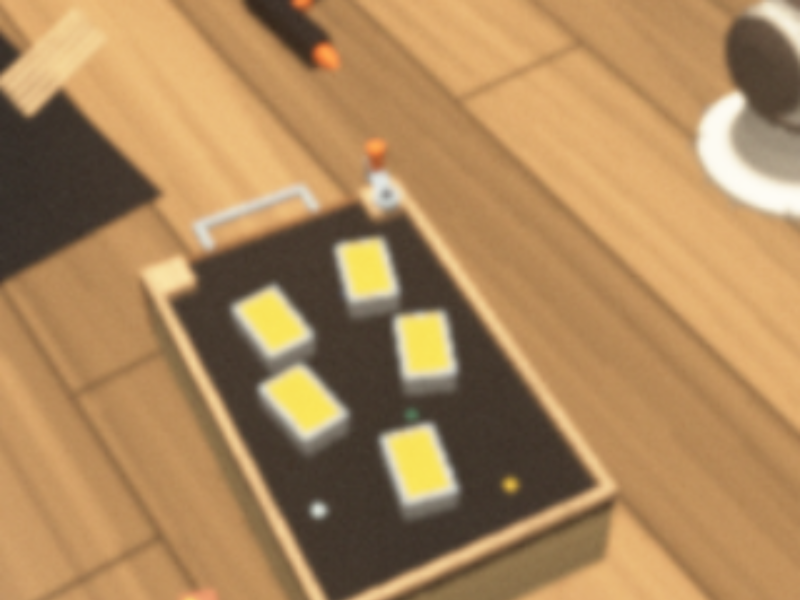

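The top and scene views show five weights on the board, the latch near closed at the front, robot-side corner, and the bystanders well away. Next I fit the station and weight poses.

```bash
cat >> h.py <<'E'
import json,os
from scipy.optimize import least_squares
def S():
    p=json.load(open('st.json')); return np.array(p[:2]),p[2]
def to_st(w):
    o,a=S(); d=np.array(w[:2])-o; return np.array([d@[np.cos(a),np.sin(a)],d@[-np.sin(a),np.cos(a)]])
def yellow(c,z=.123,mn=40):
    """station x,y (mm), angle, for yellow tops"""
    h=cv2.cvtColor(c['img'],cv2.COLOR_RGB2HSV); m=cv2.inRange(h,(20,130,90),(35,255,255))
    out=[]
    for k in cv2.findContours(m,cv2.RETR_EXTERNAL,cv2.CHAIN_APPROX_NONE)[0]:
        if cv2.contourArea(k)<mn: continue
        q=np.array([to_st(world(c,p[0],z)) for p in k])*1000
        (x,y),(w,hh),a=cv2.minAreaRect(q.astype(np.float32))
        if w<hh:w,hh,a=hh,w,a-90
        a=(a+90)%180-90
        if abs(x)<420 and abs(y)<160: out.append((round(x),round(y),round(w),round(hh),round(a)))
    return sorted(out)
def tool():
    s=r.sense(); o,a=S(); R=np.array(s['ee_rot']); M=np.array([[np.cos(a),-np.sin(a),0],[np.sin(a),np.cos(a),0],[0,0,1]])
    print('t',round(s['time_s'],1),'st',np.round(to_st(s['tcp_pos'])*1000),'z',round(s['tcp_pos'][2]*1000),'F',np.round(s['wrist_force'],1),'w',round(s['gripper_width'],2))
    print(np.round(M.T@R,3).tolist())
E
python3 - <<'E'
from h import *
c=r.capture('top')
px=[((200+x*.575)/1.4,(150+y*.575)/1.4) for x,y in((150,52),(125,252),(465,90),(443,297))]
W=np.array([world(c,p,.11)[:2] for p in px]); print(W)
L=np.array([[.2,-.13],[.2,.13],[-.2,-.13],[-.2,.13]])
def f(p):
    R=np.array([[np.cos(p[2]),-np.sin(p[2])],[np.sin(p[2]),np.cos(p[2])]]); return (L@R.T+p[:2]-W).ravel()
s=least_squares(f,[.59,.06,1.57]);print(s.x,np.round(s.fun*1000,1))
json.dump(list(s.x),open('st.json','w'))
print(yellow(c)); 
for p in((.438,-.139),(.464,-.091),(.452,-.085),(.467,-.096)):print(to_st(p))
c=r.capture('scene');print(yellow(c))
# orange peg in both
for n in('top','scene'):
    c=r.capture(n)
    for d in r.cut_out('latch_peg',n):
        print(n,d['score'],d['centre'],d['pixels'].sum(),to_st(world(c,d['centre'],.133)))
tool()
E
```

```text
[[ 0.73438817  0.24724797]
 [ 0.48112527  0.27102841]
 [ 0.69019679 -0.14882466]
 [ 0.42928268 -0.12012521]]
[0.58374823 0.06233163 1.45526081] [ 1.5 -1.2 -3.5  5.  -0.4 -2.5  2.3 -1.2]
[(-93, 48, 55, 31, -14), (-76, -51, 51, 28, 7), (9, 55, 55, 30, -20), (15, -62, 54, 31, 7), (115, -6, 54, 31, -10), (117, -148, 107, 17, 22)]
[-0.21679105  0.12156731]
[-0.16611381  0.10127402]
[-0.16153716  0.11388569]
[-0.17073464  0.09771763]
[(-91, 51, 53, 28, -15), (-74, -49, 52, 28, 7), (11, 58, 53, 28, -20), (17, -61, 53, 29, 13), (117, -4, 54, 29, -10)]
scene 0.48 [264.6, 180.9] 116 [-0.17194722  0.10297271]
t 1.2 st [491. 498.] z 185 F [0.1 0.2 0.4] w 1.0
[[-0.119, -0.993, -0.0], [-0.993, 0.119, -0.0], [0.0, 0.0, -1.0]]
```

move_arm:
  series:
    - [[0,0,0.97],[0,0,0],0]
    - [[0,0,0.97],[0,0,0],0]
    - [[0,0,0.97],[0,0,0],0]
    - [[0,0,0.97],[0,0,0],0]
    - [[0,0,0.97],[0,0,0],0]
    - [[0,0,0.97],[0,0,0],0]
    - [[0,0,0.97],[0,0,0],0]
    - [[0,0,0.97],[0,0,0],0]
    - [[0,0,0.97],[0,0,0],0]
    - [[0,0,0.97],[0,0,0],0]
    - [[0,0,0.97],[0,0,0],0]
    - [[0,0,0.97],[0,0,0],0]

```text
time_s: 2.4
tcp_pos: [0.1454, 0.6078, 0.1848]
ee_rot: [[0.167, -0.986, -0.0], [-0.986, -0.167, 0.0], [-0.0, 0.0, -1.0]]
wrist_force: [0.3, -0.3, 0.2]
gripper_width: 0.03
gripper_force: 0.0
```

move_arm:
  series:
    - [[0,0,0.97],[0,0,0],0]
    - [[0,0,0.97],[0,0,0],0]
    - [[0,0,0.94],[0,0,0],0]
    - [[0,0,0],[0.07,-0.042,0],0]
    - [[0,0,0],[0.07,-0.042,0],0]
    - [[0,0,0],[0.07,-0.042,0],0]
    - [[0,0,0],[0.07,-0.042,0],0]
    - [[0,0,0],[0.07,-0.042,0],0]
    - [[0,0,0],[0.07,-0.042,0],0]
    - [[0,0,0],[0.07,-0.042,0],0]
    - [[0,0,0],[0.07,-0.042,0],0]
    - [[0,0,0],[0,0,0],0]

```text
time_s: 3.6
tcp_pos: [0.2804, 0.3065, 0.185]
ee_rot: [[-0.12, -0.993, -0.0], [-0.993, 0.12, -0.0], [0.0, 0.0, -1.0]]
wrist_force: [0.3, 0.6, 0.1]
gripper_width: 0.005
gripper_force: 0.0
```

```bash
python3 -c "
from h import *
tool()"
```

```text
t 3.6 st [208. 330.] z 185 F [0.3 0.6 0.1] w 0.0
[[-1.0, 0.004, -0.0], [0.004, 1.0, 0.0], [0.0, 0.0, -1.0]]
```

move_arm:
  series:
    - [[0,0,0],[0.076,-0.046,0],0]
    - [[0,0,0],[0.077,-0.046,0],0]
    - [[0,0,0],[0.077,-0.047,0],0]
    - [[0,0,0],[0.077,-0.046,0],0]
    - [[0,0,0],[0.077,-0.046,0],0]
    - [[0,0,0],[0.077,-0.047,0],0]
    - [[0,0,0],[0.077,-0.046,0],0]
    - [[0,0,0],[0.077,-0.046,0],0]
    - [[0,0,0],[0.077,-0.047,0],0]
    - [[0,0,0],[0.077,-0.046,0],0]
    - [[0,0,0],[0.073,-0.047,0],0]
    - [[0,0,0],[0,0,0],0]

```text
time_s: 4.8
tcp_pos: [0.4864, -0.1409, 0.1841]
ee_rot: [[-0.121, -0.993, 0.0], [-0.993, 0.121, -0.001], [0.001, -0.0, -1.0]]
wrist_force: [-0.5, 0.5, -1.0]
gripper_width: 0.006
gripper_force: 0.0
```

```bash
cat >> h.py <<'E'
def worldf(c,px,z):
    u,v=(px[0]-c['cx'])/c['fx'],(px[1]-c['cy'])/c['fy']; t=np.hypot(u,v); k=np.sin(t)/max(t,1e-9)
    d=np.array(c['orientation'])@np.array([u*k,-v*k,-np.cos(t)]); o=np.array(c['origin'])
    return o+d*(z-o[2])/d[2]
E
python3 -c "
from h import *
tool()
c=r.capture('wrist');save(c,'w1.png',1.4)
for t,z in(('latch_peg',.133),('latch_pivot',.133),('drawer_handle',.075)):
  for d in r.pinpoint(t,'wrist'):print(t,d['score'],d['centre'],to_st(worldf(c,d['centre'],z)))
"
```

```text
t 4.8 st [-213.   73.] z 184 F [-0.5  0.5 -1. ] w 0.01
[[-1.0, 0.006, -0.001], [0.006, 1.0, -0.0], [0.001, -0.0, -1.0]]
latch_peg 0.8 [327.9, 224.0] [-0.20562679  0.1158985 ]
latch_pivot 0.85 [318.2, 262.6] [-0.17029646  0.10914163]
drawer_handle 0.86 [199.7, 157.6] [-0.25446439 -0.00139658]
```

View pics/w1.png

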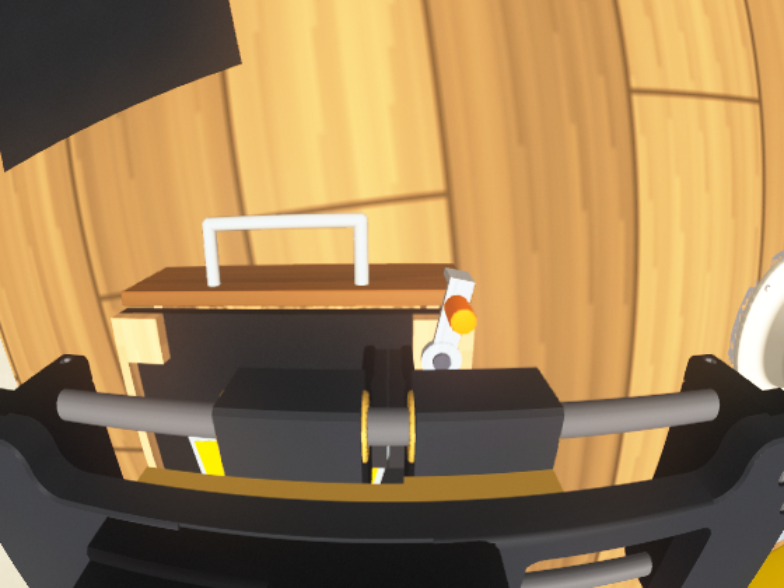

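The wrist view shows the latch at about 0.2 rad, with the peg near (462,315). The station estimate is good to about 4 mm.

```bash
python3 - <<'E'
from h import *
p=json.load(open('st.json'));a=p[2];p[0]+=.004*np.cos(a);p[1]+=.004*np.sin(a);json.dump(p,open('st.json','w'));tool()
E
```

```text
t 5.0 st [-213.   76.] z 185 F [-0.7  0.3 -1. ] w 0.0
[[-1.0, -0.0, 0.0], [-0.0, 1.0, 0.0], [-0.0, 0.0, -1.0]]
```

move_arm:
  series:
    - [[0,0,0],[0,0,0.04],0]
    - [[0,0,0],[0,0,0.04],0]
    - [[0,0,0],[0,0,0.04],0]
    - [[0,0,0],[0.002,0.022,0],0]
    - [[0,0,0],[0.002,0.022,0],0]
    - [[0,0,0],[0.002,0.022,0],0]
    - [[0,0,0],[0.002,0.022,0],0]
    - [[0,0,0],[-0.01,0.017,0],0]
    - [[0,0,0],[-0.01,0.017,0],0]
    - [[0,0,0],[-0.02,0.014,0],0]
    - [[0,0,0],[-0.02,0.014,0],0]
    - [[0,0,0],[0,0,0],0]

```text
time_s: 6.2
tcp_pos: [0.4123, -0.1017, 0.1249]
ee_rot: [[-0.114, -0.994, 0.0], [-0.994, 0.114, 0.0], [-0.0, -0.0, -1.0]]
wrist_force: [-0.3, -0.3, -0.5]
gripper_width: 0.008
gripper_force: 0.0
```

```bash
python3 -c "
from h import *
tool()
c=r.capture('wrist');save(c,'w2.png',1)
for t,z in(('latch_peg',.133),('latch_pivot',.133)):
  for d in r.pinpoint(t,'wrist'):print(t,d['score'],d['centre'],to_st(worldf(c,d['centre'],z)))
"
```

```text
t 6.2 st [-187.  151.] z 125 F [-0.3 -0.3 -0.5] w 0.01
[[-1.0, -0.001, 0.0], [-0.001, 1.0, -0.0], [-0.0, -0.0, -1.0]]
latch_peg 0.69 [219.6, 208.2] [-0.21053584  0.11608757]
latch_pivot 0.87 [208.3, 262.1] [-0.17301789  0.10612317]
```

View pics/w2.png

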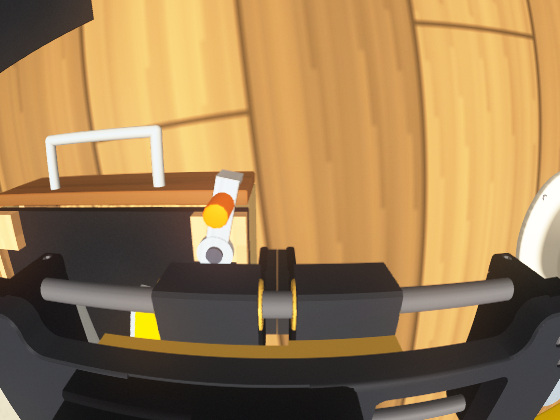

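The latch hasn't moved: its peg is still at (217,211), so the finger probably passed over it before it was fully down. I'll redo it slowly, letting the arm settle.

move_arm:
  series:
    - [[0,0,0],[0,0,-0.06],0]
    - [[0,0,0],[0,0,-0.06],0]
    - [[0,0,0],[0.03,-0.08,0],0]
    - [[0,0,0],[0.03,-0.08,0],0]
    - [[0,0,0],[0,0,0],0]
    - [[0,0,0],[0,0,0.04],0]
    - [[0,0,0],[0,0,0.04],0]
    - [[0,0,0],[0,0,0.042],0]
    - [[0,0,0],[0,0,0],0]
    - [[0,0,0],[0,0,0],0]
    - [[0,0,0],[0,0,0],0]

```text
time_s: 7.45
tcp_pos: [0.4898, -0.142, 0.125]
ee_rot: [[-0.115, -0.993, 0.002], [-0.993, 0.115, -0.0], [0.0, -0.002, -1.0]]
wrist_force: [0.7, -0.1, -0.0]
gripper_width: 0.006
gripper_force: 0.0
```

```bash
python3 -c "
from h import *
tool()
c=r.capture('wrist');save(c,'w3.png',1)
for t,z in(('latch_peg',.133),('latch_pivot',.133)):
  for d in r.pinpoint(t,'wrist'):print(t,d['score'],d['centre'],to_st(worldf(c,d['centre'],z)))
"
```

```text
t 7.5 st [-218.   70.] z 125 F [ 0.7 -0.1 -0. ] w 0.01
[[-1.0, 0.0, -0.0], [0.0, 1.0, -0.002], [0.0, -0.002, -1.0]]
latch_peg 0.83 [347.0, 255.6] [-0.20899495  0.11670849]
latch_peg 0.33 [189.9, 171.2] [-0.26552695  0.016742  ]
```

View pics/w3.png

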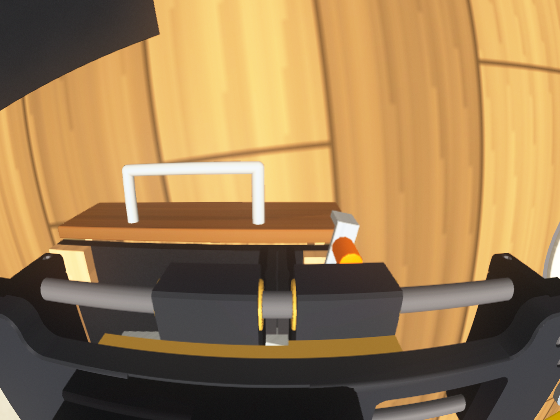

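move_arm:
  series:
    - [[0,0,0],[-0.004,0.02,0],0]
    - [[0,0,0],[-0.004,0.02,0],0]
    - [[0,0,0],[0,0.02,0],0]
    - [[0,0,0],[0,0.02,0],0]
    - [[0,0,0],[0,0,0],0]

```text
time_s: 8.1
tcp_pos: [0.4479, -0.1332, 0.1239]
ee_rot: [[-0.116, -0.993, -0.0], [-0.993, 0.116, 0.0], [-0.0, 0.0, -1.0]]
wrist_force: [0.7, 0.3, 0.0]
gripper_width: 0.005
gripper_force: 0.0
```

```bash
python3 -c "
from h import *
tool()
c=r.capture('wrist')
for t,z in(('latch_peg',.133),('latch_pivot',.133)):
  for d in r.pinpoint(t,'wrist'):print(t,d['score'],d['centre'],to_st(worldf(c,d['centre'],z)))
"
```

```text
t 8.1 st [-214.  112.] z 124 F [0.7 0.3 0. ] w 0.01
[[-1.0, 0.0, 0.0], [0.0, 1.0, 0.0], [-0.0, 0.0, -1.0]]
latch_peg 0.8 [277.1, 247.7] [-0.21157829  0.11300248]
```

```bash
python3 -c "
from h import *
c=r.capture('wrist');save(c,'w4.png',1.4)
c2=r.capture('scene')
a=cv2.resize(c['img'][180:300,200:360,::-1],(640,480));b=cv2.resize(c2['img'][120:270,180:340,::-1],(160*3,450));b=cv2.copyMakeBorder(b,0,30,0,0,0)
b=b[:, :]
cv2.imwrite('pics/w4c.png',cv2.resize(np.hstack([a,b]),(800,343)))
"
```

```text
(no output)
```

View pics/w4c.png

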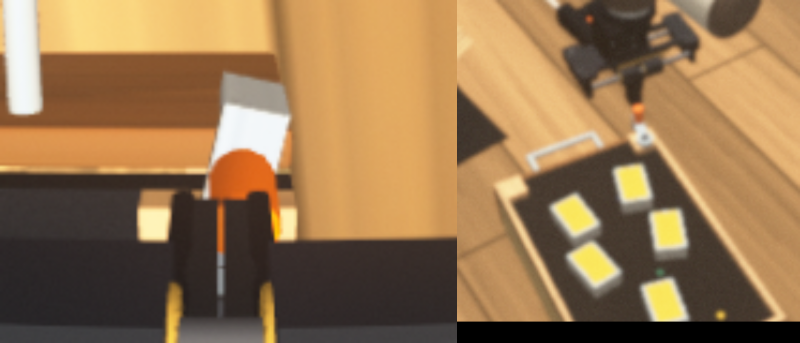

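```bash
python3 -c "
from h import *
s=r.sense();p=np.array(s['tcp_pos'])
for n in('scene','top','wrist'):
  c=r.capture(n);R=np.array(c['orientation']);o=np.array(c['origin']);print(n,np.round(o,3),np.round(R[:,2],2))
  for q in (p,p+[0,0,.019]):
    d=R.T@(q-o);x,y,z=d[0],-d[1],-d[2]
    if n=='wrist': t=np.arctan2(np.hypot(x,y),z);k=t/np.hypot(x,y)
    else: k=1/z
    print(' tcp px',c['cx']+c['fx']*k*x,c['cy']+c['fy']*k*y)
  h=cv2.cvtColor(c['img'],cv2.COLOR_RGB2HSV); m=cv2.inRange(h,(4,160,120),(17,255,255))
  n_,_,st,ce=cv2.connectedComponentsWithStats(m)
  f=worldf if n=='wrist' else world
  for i in range(1,n_):
    if st[i,4]>5:
      w=[to_st(f(c,ce[i],z)) for z in(.1,.118,.133,.148)]
      if abs(w[1][0]+.2)<.06 and abs(w[1][1]-.11)<.06: print(st[i],np.round(np.array(w)*1000).tolist())
  if n!='wrist':cv2.imwrite('pics/z_'+n+'.png',cv2.resize(c['img'][120:270,180:360,::-1],(720,600),interpolation=cv2.INTER_CUBIC))
"
```

```text
scene [0.968 0.736 1.111] [0.35 0.54 0.76]
 tcp px 261.61959494487513 175.02564350688883
 tcp px 261.43238987744434 170.9200543723845
[262 168   5   8  35] [[-249.0, 136.0], [-232.0, 128.0], [-217.0, 122.0], [-203.0, 115.0]]
top [0.317 0.037 1.497] [-0.12  0.01  0.99]
 tcp px 329.7684264832451 221.80634984028515
 tcp px 330.57023182356073 221.18522845467123
wrist [ 0.44  -0.214  0.325] [-0.03 -0.29  0.96]
 tcp px 276.00851915670535 239.22135312029542
 tcp px 275.92257535041625 250.81575866409779
[298 225   4  14  28] [[-209.0, 128.0], [-216.0, 127.0], [-222.0, 126.0], [-227.0, 124.0]]
[273 233  25  35 391] [[-200.0, 116.0], [-208.0, 116.0], [-214.0, 115.0], [-220.0, 115.0]]
```

View pics/z_scene.png

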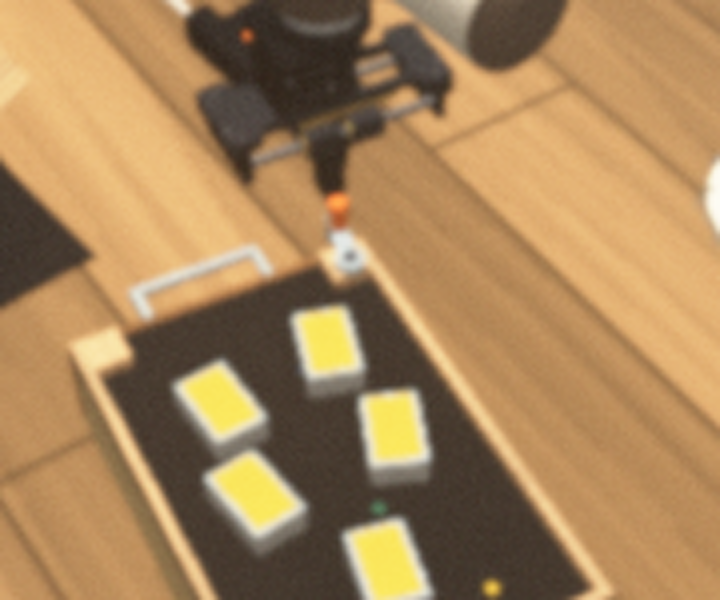

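The fingertip images fall about 20 mm higher than the nominal TCP, which would explain the tip clearing the peg. I'll lower further beside the peg, where it is safe in either case, and push again.

move_arm:
  series:
    - [[0,0,0],[0.004,-0.04,-0.02],0]
    - [[0,0,0],[0.004,-0.04,0],0]
    - [[0,0,0],[0,0,0.02],0]
    - [[0,0,0],[0,0,0.02],0]
    - [[0,0,0],[0,0,0.02],0]
    - [[0,0,0],[0,0,0],0]
    - [[0,0,0],[0,0.02,0],0]
    - [[0,0,0],[0,0.02,0],0]
    - [[0,0,0],[0,0.02,0],0]
    - [[0,0,0],[0,0.01,0],0]
    - [[0,0,0],[0,0,0],0]

```text
time_s: 9.6
tcp_pos: [0.4536, -0.1377, 0.1044]
ee_rot: [[-0.115, -0.993, 0.001], [-0.993, 0.115, 0.0], [-0.0, -0.001, -1.0]]
wrist_force: [0.1, -0.5, -0.2]
gripper_width: 0.003
gripper_force: 0.0
```

```bash
python3 -c "
from h import *
tool()
c=r.capture('wrist');save(c,'w5.png',1)
for t,z in(('latch_peg',.133),('latch_pivot',.133)):
  for d in r.pinpoint(t,'wrist'):print(t,d['score'],d['centre'],to_st(worldf(c,d['centre'],z)))
"
```

```text
t 9.6 st [-218.  106.] z 104 F [ 0.1 -0.5 -0.2] w 0.0
[[-1.0, 0.0, 0.0], [0.0, 1.0, -0.001], [-0.0, -0.001, -1.0]]
latch_peg 0.9 [303.9, 272.7] [-0.20747089  0.12285955]
```

View pics/w5.png

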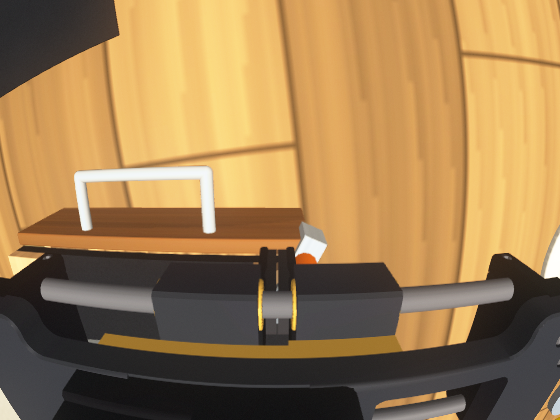

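move_arm:
  series:
    - [[0,0,0],[0.002,0.014,0],0]
    - [[0,0,0],[0,0.014,0],0]
    - [[0,0,0],[-0.006,0.014,0],0]
    - [[0,0,0],[-0.01,0.014,0],0]
    - [[0,0,0],[-0.014,0.014,0],0]
    - [[0,0,0],[-0.016,0.01,0],0]
    - [[0,0,0],[-0.016,0.004,0],0]
    - [[0,0,0],[0,0,0],0]
    - [[0,0,0],[0,0,0],0]

```text
time_s: 10.65
tcp_pos: [0.4156, -0.1026, 0.1036]
ee_rot: [[-0.115, -0.993, -0.001], [-0.993, 0.115, 0.0], [-0.0, 0.001, -1.0]]
wrist_force: [0.3, -0.3, 0.2]
gripper_width: 0.005
gripper_force: 0.0
```

```bash
python3 -c "
from h import *
tool()
c=r.capture('wrist');save(c,'w6.png',1)
for t,z in(('latch_peg',.133),('latch_pivot',.133)):
  for d in r.pinpoint(t,'wrist'):print(t,d['score'],d['centre'],to_st(worldf(c,d['centre'],z)))
"
```

```text
t 10.7 st [-187.  148.] z 104 F [ 0.3 -0.3  0.2] w 0.0
[[-1.0, -0.0, 0.0], [-0.0, 1.0, 0.001], [-0.0, 0.001, -1.0]]
```

View pics/w6.png

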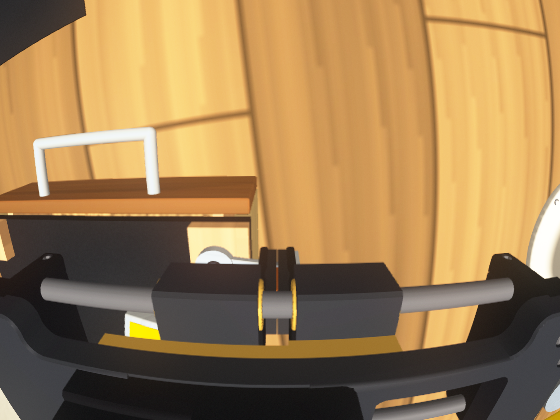

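The latch now lies along +y, with its arm at row 258 running from column 213 to 290. Next I hook the drawer handle.

move_arm:
  series:
    - [[0,0,0],[0.04,0,0],0]
    - [[0,0,0],[0,0,-0.07],0]
    - [[0,0,0],[0,0,-0.07],0]
    - [[0,0,0],[0.015,-0.074,0],0]
    - [[0,0,0],[0.015,-0.074,0],0]
    - [[0,0,0],[0.015,-0.074,0],0]
    - [[0,0,0],[0.014,-0.074,0],0]
    - [[0,0,0],[0,0,0],0]
    - [[0,0,0],[0,0,0.06],0]
    - [[0,0,0],[0,0,0],0]
    - [[0,0,0],[0,0,0],0]

```text
time_s: 11.9
tcp_pos: [0.5564, -0.1697, 0.1436]
ee_rot: [[-0.116, -0.993, -0.002], [-0.993, 0.116, -0.0], [0.001, 0.002, -1.0]]
wrist_force: [0.2, -0.7, -0.3]
gripper_width: 0.003
gripper_force: 0.0
```

```bash
python3 -c "
from h import *
tool()
c=r.capture('wrist');save(c,'w7.png',1)
for t,z in(('latch_peg',.133),('latch_pivot',.133),('drawer_handle',.075)):
  for d in r.pinpoint(t,'wrist'):print(t,d['score'],d['centre'],to_st(worldf(c,d['centre'],z)))
"
```

```text
t 11.9 st [-238.    0.] z 144 F [ 0.2 -0.7 -0.3] w 0.0
[[-1.0, 0.0, -0.001], [0.0, 1.0, 0.002], [0.001, 0.002, -1.0]]
latch_peg 0.84 [446.3, 306.3] [-0.1677515   0.14720153]
latch_peg 0.54 [274.9, 358.1] [-0.12207169 -0.00088331]
drawer_handle 0.7 [277.0, 190.5] [-0.25458876  0.00115572]
```

View pics/w7.png

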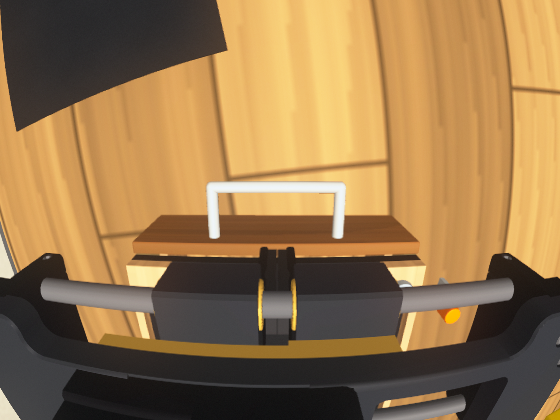

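move_arm:
  series:
    - [[0,0,0],[-0.01,0,0],0]
    - [[0,0,0],[0,0,0.04],0]
    - [[0,0,0],[0,0,0.04],0]
    - [[0,0,0],[0,0,0.04],0]
    - [[0,0,0],[0,0,0.04],0]
    - [[0,0,0],[0,0,0.04],0]
    - [[0,0,0],[0,0,0],0]
    - [[0,0,0],[0,0,0],0]

```text
time_s: 12.9
tcp_pos: [0.5582, -0.1645, 0.0444]
ee_rot: [[-0.115, -0.993, 0.001], [-0.993, 0.115, -0.0], [0.0, -0.001, -1.0]]
wrist_force: [-0.4, 0.7, 0.8]
gripper_width: 0.005
gripper_force: 0.0
```

move_arm:
  series:
    - [[0,0,0],[0.02,0,0],0]
    - [[0,0,0],[0.02,0,0],0]
    - [[0,0,0],[0.02,0,0],0]
    - [[0,0,0],[0.02,0,0],0]
    - [[0,0,0],[0.02,0,0],0]
    - [[0,0,0],[0,0,0],0]

```text
time_s: 13.5
tcp_pos: [0.5516, -0.2158, 0.0437]
ee_rot: [[-0.118, -0.993, 0.0], [-0.993, 0.118, -0.0], [0.0, -0.0, -1.0]]
wrist_force: [0.4, -0.4, -0.2]
gripper_width: 0.007
gripper_force: 0.0
```

```bash
python3 -c "
from h import *
tool()
c=r.capture('wrist')
for t,z in(('latch_peg',.133),('drawer_handle',.075)):
  for d in r.pinpoint(t,'wrist'):print(t,d['score'],d['centre'],to_st(worldf(c,d['centre'],z)))
"
```

```text
t 13.5 st [-284.   -0.] z 44 F [ 0.4 -0.4 -0.2] w 0.01
[[-1.0, 0.003, -0.0], [0.003, 1.0, -0.0], [0.0, -0.0, -1.0]]
```

```bash
python3 -c "
from h import *
c=r.capture('wrist');c2=r.capture('top');c3=r.capture('scene')
a=cv2.resize(c['img'][:,:,::-1],(400,300));b=cv2.resize(c3['img'][120:270,160:360,::-1],(400,300))
cv2.imwrite('pics/w8.png',np.hstack([a,b]))
"
```

```text
(no output)
```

View pics/w8.png

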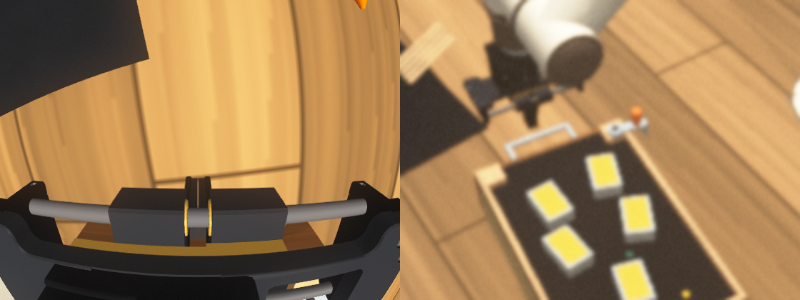

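```bash
python3 -c "
from h import *
s=r.sense();p=np.array(s['tcp_pos'])
for n in('scene','wrist'):
  c=r.capture(n);R=np.array(c['orientation']);o=np.array(c['origin'])
  for h in (0,.02,.03,.04,.05):
    d=R.T@(p+[0,0,h]-o);x,y,z=d[0],-d[1],-d[2]
    k=np.arctan2(np.hypot(x,y),z)/np.hypot(x,y) if n=='wrist' else 1/z
    print(n,h,c['cx']+c['fx']*k*x,c['cy']+c['fy']*k*y)
  if n=='scene':a=cv2.resize(c['img'][140:220,180:280,::-1],(500,400),interpolation=cv2.INTER_CUBIC)
  else: b=cv2.resize(c['img'][220:320,220:295,::-1],(300,400))
cv2.imwrite('pics/w9.png',np.hstack([a,b]))
"
```

```text
scene 0 225.69034779595052 189.5653758510017
scene 0.02 225.12696528842025 185.5972874476319
scene 0.03 224.8408346505503 183.58197520274547
scene 0.04 224.55168190499563 181.54537725889404
scene 0.05 224.25945891837736 179.4871545968498
wrist 0 276.20903855525074 239.07137270628746
wrist 0.02 276.13741598868415 251.31269959527592
wrist 0.03 276.0965716112179 258.32173261676235
wrist 0.04 276.0517693589024 266.03379321559896
wrist 0.05 276.0024645526976 274.5501063714477
```

View pics/w9.png

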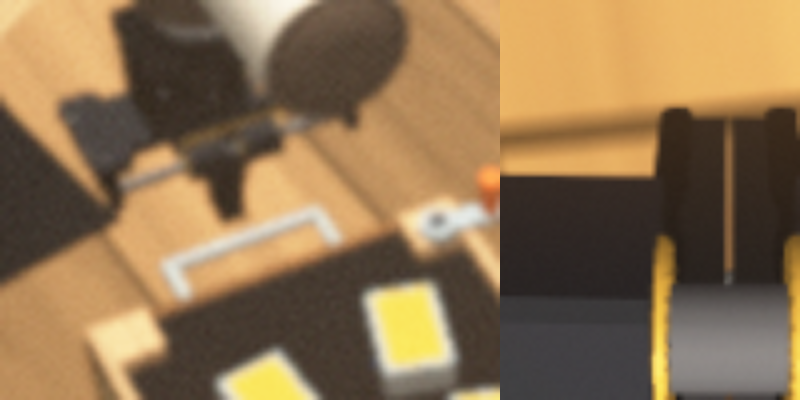

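The fingers passed over the bar, so the real tip sits about 35 mm above the reported TCP. I'll hook again, deeper.

move_arm:
  series:
    - [[0,0,0],[0,0,-0.08],0]
    - [[0,0,0],[-0.043,0,0],0]
    - [[0,0,0],[-0.043,0,0],0]
    - [[0,0,0],[0,0,0],0]
    - [[0,0,0],[0,0,0.04],0]
    - [[0,0,0],[0,0,0.04],0]
    - [[0,0,0],[0,0,0.02],0]
    - [[0,0,0],[0,0,0.02],0]
    - [[0,0,0],[0,0,0],0]

```text
time_s: 14.8
tcp_pos: [0.556, -0.1717, 0.0224]
ee_rot: [[-0.116, -0.993, -0.003], [-0.993, 0.116, 0.0], [0.0, 0.003, -1.0]]
wrist_force: [0.3, 0.6, 0.0]
gripper_width: 0.003
gripper_force: 0.0
```

move_arm:
  series:
    - [[0,0,0],[0.02,0,0],0]
    - [[0,0,0],[0.02,0,0],0]
    - [[0,0,0],[0.02,0,0],0]
    - [[0,0,0],[0.02,0,0],0]

```text
time_s: 15.2
tcp_pos: [0.5521, -0.2119, 0.0237]
ee_rot: [[-0.116, -0.993, 0.0], [-0.993, 0.116, 0.001], [-0.001, 0.0, -1.0]]
wrist_force: [1.2, 3.6, -4.7]
gripper_width: 0.004
gripper_force: 2.3
```

```bash
python3 -c "
from h import *
tool()
c=r.capture('wrist');c3=r.capture('scene')
for t,z in(('drawer_handle',.075),):
  for d in r.pinpoint(t,'scene'):print(t,d['score'],d['centre'],to_st(world(c3,d['centre'],z)))
a=cv2.resize(c['img'][:,:,::-1],(400,300));b=cv2.resize(c3['img'][120:270,160:360,::-1],(400,300))
cv2.imwrite('pics/w10.png',np.hstack([a,b]))
"
```

```text
t 15.2 st [-280.   -0.] z 24 F [ 1.2  3.6 -4.7] w 0.0
[[-1.0, 0.001, 0.001], [0.001, 1.0, 0.0], [-0.001, 0.0, -1.0]]
drawer_handle 0.86 [225.7, 181.9] [-0.2870101   0.00513655]
```

View pics/w10.png

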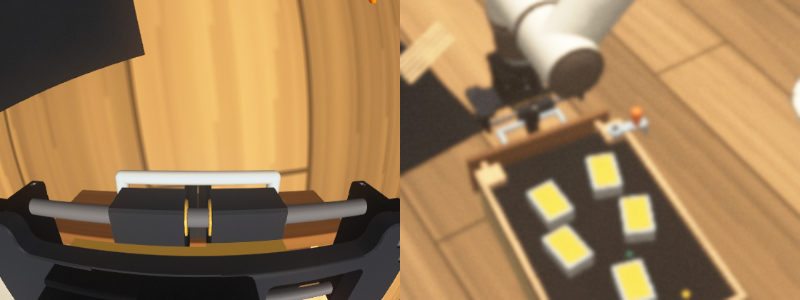

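The drawer is following the hook: it is open about 30 mm and the handle has moved out. I'll pull on towards full travel.

move_arm:
  series:
    - [[0,0,0],[0.025,0,0],0]
    - [[0,0,0],[0.025,0,0],0]
    - [[0,0,0],[0.025,0,0],0]
    - [[0,0,0],[0.025,0,0],0]
    - [[0,0,0],[0.025,0,0],0]
    - [[0,0,0],[0.025,0,0],0]
    - [[0,0,0],[0.025,0,0],0]
    - [[0,0,0],[0.025,0,0],0]
    - [[0,0,0],[0.025,0,0],0]
    - [[0,0,0],[0.025,0,0],0]
    - [[0,0,0],[0,0,0],0]

```text
time_s: 16.45
tcp_pos: [0.5367, -0.3375, 0.0231]
ee_rot: [[-0.118, -0.993, -0.002], [-0.993, 0.118, -0.0], [0.001, 0.002, -1.0]]
wrist_force: [-0.3, -0.1, 0.6]
gripper_width: 0.004
gripper_force: 0.0
```

```bash
python3 -c "
from h import *
tool()
c3=r.capture('scene')
for d in r.pinpoint('drawer_handle','scene'):print(d['score'],d['centre'],to_st(world(c3,d['centre'],.075)))
for d in r.pinpoint('drawer_in','scene'):print(d['score'],d['centre'],to_st(world(c3,d['centre'],.016)))
print(yellow(c3))
"
```

```text
t 16.4 st [-407.    1.] z 23 F [-0.3 -0.1  0.6] w 0.0
[[-1.0, 0.002, -0.001], [0.002, 1.0, 0.002], [0.001, 0.002, -1.0]]
0.82 [227.3, 192.6] [-0.29120412  0.00685182]
0.46 [279.3, 178.4] [-0.2682891   0.20563451]
[(-95, 51, 52, 28, -15), (-78, -49, 52, 28, 7), (7, 58, 53, 28, -20), (13, -61, 53, 28, 10), (113, -3, 54, 28, -11)]
```

The hook slipped off after about 34 mm of pull. I'll go back between panel and bar and lower carefully while watching the force.

move_arm:
  series:
    - [[0,0,0],[0,0,-0.08],0]
    - [[0,0,0],[0,0,-0.08],0]
    - [[0,0,0],[-0.07,0,0],0]
    - [[0,0,0],[-0.07,0,0],0]
    - [[0,0,0],[-0.07,0,0],0]
    - [[0,0,0],[-0.068,0,0],0]
    - [[0,0,0],[0,0,0],0]
    - [[0,0,0],[0,0,0.06],0]
    - [[0,0,0],[0,0,0.06],0]
    - [[0,0,0],[0,0,0.04],0]
    - [[0,0,0],[0,0,0.01],0]
    - [[0,0,0],[0,0,0],0]

```text
time_s: 17.8
tcp_pos: [0.5532, -0.1977, 0.018]
ee_rot: [[-0.116, -0.993, -0.002], [-0.993, 0.116, -0.0], [0.0, 0.002, -1.0]]
wrist_force: [0.7, 0.1, -0.2]
gripper_width: 0.004
gripper_force: 0.0
```

```bash
python3 -c "
from h import *
tool()
c=r.capture('wrist');save(c,'w11.png')
for d in r.pinpoint('drawer_handle','wrist'):print(d['score'],d['centre'],to_st(worldf(c,d['centre'],.075)))
s=r.sense();p=np.array(s['tcp_pos']);R=np.array(c['orientation']);o=np.array(c['origin'])
for q in cv2.findContours(cv2.inRange(cv2.cvtColor(c['img'],cv2.COLOR_RGB2HSV),(0,0,170),(179,40,255)),0,2)[0]:
  if cv2.contourArea(q)>60: print(cv2.boundingRect(q))
"
```

```text
t 17.8 st [-266.    0.] z 18 F [ 0.7  0.1 -0.2] w 0.0
[[-1.0, 0.0, -0.0], [0.0, 1.0, 0.002], [0.0, 0.002, -1.0]]
(389, 0, 20, 44)
(144, 0, 21, 44)
```

move_arm:
  series:
    - [[0,0,0],[0,0,0.006],0]
    - [[0,0,0],[0,0,0.006],0]
    - [[0,0,0],[0,0,0.006],0]
    - [[0,0,0],[0,0,0],0]

```text
time_s: 18.3
tcp_pos: [0.5536, -0.1973, 0.0095]
ee_rot: [[-0.116, -0.993, -0.001], [-0.993, 0.116, 0.0], [-0.0, 0.001, -1.0]]
wrist_force: [-0.8, 0.2, -0.1]
gripper_width: 0.002
gripper_force: 0.0
```

move_arm:
  series:
    - [[0,0,0],[0.015,0,0],0]
    - [[0,0,0],[0.015,0,0],0]
    - [[0,0,0],[0.015,0,0],0]
    - [[0,0,0],[0.015,0,0],0]

```text
time_s: 18.7
tcp_pos: [0.5504, -0.2281, 0.0098]
ee_rot: [[-0.116, -0.993, 0.0], [-0.993, 0.116, -0.0], [0.0, -0.0, -1.0]]
wrist_force: [0.8, 0.7, 0.0]
gripper_width: 0.004
gripper_force: 0.0
```

move_arm:
  series:
    - [[0,0,0],[0.015,0,0],0]
    - [[0,0,0],[0.015,0,0],0]
    - [[0,0,0],[0.015,0,0],0]
    - [[0,0,0],[0.015,0,0],0]

```text
time_s: 19.1
tcp_pos: [0.5469, -0.2576, 0.0097]
ee_rot: [[-0.116, -0.993, -0.0], [-0.993, 0.116, 0.0], [-0.0, 0.0, -1.0]]
wrist_force: [-0.3, -0.9, -0.1]
gripper_width: 0.003
gripper_force: 0.0
```

```bash
python3 -c "
from h import *
tool()
c3=r.capture('scene')
for d in r.pinpoint('drawer_handle','scene'):print(d['score'],d['centre'],to_st(world(c3,d['centre'],.075)))
"
```

```text
t 19.1 st [-326.   -0.] z 10 F [-0.3 -0.9 -0.1] w 0.0
[[-1.0, 0.001, 0.0], [0.001, 1.0, 0.0], [-0.0, 0.0, -1.0]]
0.71 [212.4, 160.8] [-0.40947518  0.00419451]
```

The drawer was in fact pulled out about 155 mm; the earlier handle detection was false. The tip offset is about 30 mm. Lifting clear and checking.

move_arm:
  series:
    - [[0,0,0],[0,0,-0.08],0]
    - [[0,0,0],[0,0,-0.08],0]
    - [[0,0,0],[0,0,-0.09],0]
    - [[0,0,0],[0,0,-0.09],0]
    - [[0,0,0],[0,0,0],0]
    - [[0,0,0],[0,0,0],0]

```text
time_s: 19.8
tcp_pos: [0.5475, -0.2567, 0.1812]
ee_rot: [[-0.116, -0.993, 0.003], [-0.993, 0.116, -0.0], [-0.0, -0.003, -1.0]]
wrist_force: [0.3, 0.3, -1.5]
gripper_width: 0.005
gripper_force: 0.0
```

```bash
python3 -c "
from h import *
tool()
for n in('scene','top','wrist'):
  c=r.capture(n);save(c,'a_'+n+'.png');f=worldf if n=='wrist' else world
  for t,z in(('drawer_handle',.075),('drawer_in',.016),('latch_peg',.133)):
    for d in r.pinpoint(t,n):print(n,t,round(d['score'],2),np.round(d['centre']),to_st(f(c,d['centre'],z)))
  if n!='wrist':print(yellow(c))
"
```

```text
t 19.8 st [-325.   -1.] z 181 F [ 0.3  0.3 -1.5] w 0.01
[[-1.0, 0.0, 0.0], [0.0, 1.0, -0.003], [-0.0, -0.003, -1.0]]
scene drawer_handle 0.82 [212. 158.] [-0.42547276  0.00858388]
scene drawer_in 0.43 [234. 221.] [-0.15859127 -0.02442296]
scene latch_peg 0.45 [280. 178.] [-0.16291189  0.1517705 ]
scene latch_peg 0.45 [241. 247.] [ 0.03355014 -0.07613293]
[(-95, 51, 52, 28, -15), (-78, -49, 52, 28, 6), (7, 58, 52, 28, -20), (13, -61, 53, 28, 10), (113, -4, 53, 29, -10)]
top drawer_handle 0.63 [404. 197.] [-0.43957885  0.00060253]
top drawer_in 0.96 [352. 194.] [-0.28861767  0.00029514]
[(-97, 49, 55, 31, -15), (-82, -51, 54, 28, 7), (5, 55, 55, 30, -20), (11, -62, 54, 31, 7), (111, -6, 55, 31, -10), (113, -149, 108, 17, 24)]
wrist drawer_in 0.76 [276. 229.] [-2.72580191e-01 -1.38116975e-04]
wrist latch_peg 0.75 [412. 358.] [-0.16455084  0.14661449]
```

Drawer_in is near x = -275 mm (open about 165 mm) and the latch is clear at about 1.7 rad. Next I grip weight A at (-97, 50) from above without lifting and slide it.

move_arm:
  series:
    - [[0,0,0],[-0.076,0.017,0],1]
    - [[0,0,0],[-0.076,0.017,0],1]
    - [[0,0,0],[-0.076,0.017,0],1]
    - [[0,0,0],[-0.076,0.017,0],1]
    - [[0,0,0],[-0.076,0.017,0],1]
    - [[0,0,0],[-0.076,0.017,0],1]
    - [[0,0,0],[0,0,0],1]
    - [[0,0,0],[0,0,0.06],1]
    - [[0,0,0],[0,0,0.06],1]
    - [[0,0,0],[0,0,0],1]
    - [[0,0,0],[0,0,0],1]

```text
time_s: 21.5
tcp_pos: [0.5231, -0.0252, 0.1202]
ee_rot: [[-0.116, -0.993, -0.0], [-0.993, 0.116, -0.001], [0.001, 0.0, -1.0]]
wrist_force: [0.2, -0.4, 0.9]
gripper_width: 0.922
gripper_force: 0.0
```

```bash
python3 -c "
from h import *
tool()
c=r.capture('top');print(yellow(c))
c=r.capture('scene');print(yellow(c))
c=r.capture('wrist');save(c,'w12.png')
"
```

```text
t 21.5 st [-98.  50.] z 120 F [ 0.2 -0.4  0.9] w 0.92
[[-1.0, 0.0, -0.001], [0.0, 1.0, 0.0], [0.001, 0.0, -1.0]]
[(-104, 59, 43, 19, 1), (11, -62, 54, 31, 7), (111, -6, 55, 31, -10), (113, -148, 107, 17, 22)]
[(-96, 51, 53, 28, -14), (-78, -49, 52, 28, 6), (7, 58, 53, 28, -20), (13, -61, 53, 29, 13), (113, -3, 54, 28, -11)]
```

View pics/w12.png

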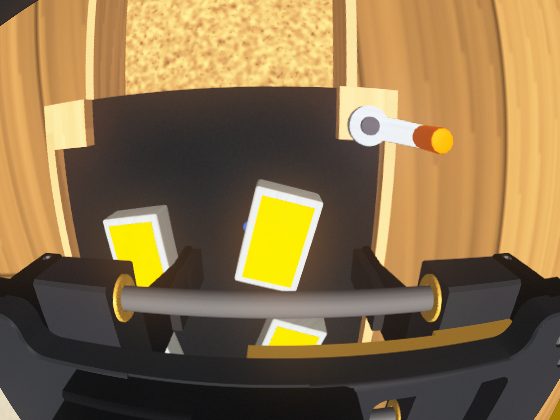

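The last picture shows the drawer open, weight A at (279,235) between the open fingers, and the latch clear at (435,138). Descend and grip.

move_arm:
  series:
    - [[0,0,0],[0,0,0.03],1]
    - [[0,0,0],[0,0,0.03],1]
    - [[0,0,0],[0,0,0.02],1]
    - [[0,0,0],[0,0,0.012],1]
    - [[0,0,0],[0,0,0],1]
    - [[0,0,0],[0,0,0],0.8]

```text
time_s: 22.25
tcp_pos: [0.5233, -0.0246, 0.0743]
ee_rot: [[-0.116, -0.993, 0.001], [-0.993, 0.116, -0.0], [-0.0, -0.001, -1.0]]
wrist_force: [-0.4, 0.2, -0.0]
gripper_width: 0.965
gripper_force: 0.0
```

move_arm:
  series:
    - [[0,0,0],[0,0,0],0.3]
    - [[0,0,0],[0,0,0],0.3]
    - [[0,0,0],[0,0,0],0.3]
    - [[0,0,0],[0,0,0],0.3]
    - [[0,0,0],[0,0,0],0.3]
    - [[0,0,0],[0,0,0],0.3]
    - [[0,0,0],[0,0,0],0.3]

```text
time_s: 22.95
tcp_pos: [0.5234, -0.0244, 0.074]
ee_rot: [[-0.115, -0.993, 0.001], [-0.993, 0.115, 0.0], [-0.0, -0.001, -1.0]]
wrist_force: [2.9, 0.4, -1.4]
gripper_width: 0.561
gripper_force: 26.7
```

```bash
python3 -c "
from h import *
tool()
c=r.capture('scene');print(yellow(c))
"
```

```text
t 22.9 st [-97.  50.] z 74 F [ 2.9  0.4 -1.4] w 0.56
[[-1.0, 0.0, 0.0], [0.0, 1.0, -0.001], [-0.0, -0.001, -1.0]]
[(-97, 49, 57, 33, -14), (-78, -49, 52, 28, 7), (7, 58, 52, 28, -20), (13, -61, 54, 28, 10), (113, -3, 54, 28, -11)]
```

move_arm:
  series:
    - [[0,0,0],[0.01,-0.022,0],0.3]
    - [[0,0,0],[0.01,-0.022,0],0.3]
    - [[0,0,0],[0.03,0,0],0.3]
    - [[0,0,0],[0.03,0,0],0.3]
    - [[0,0,0],[0.03,0,0],0.3]
    - [[0,0,0],[0.03,0,0],0.3]
    - [[0,0,0],[0.03,0,0],0.3]
    - [[0,0,0],[0,0,0],0.3]

```text
time_s: 23.8
tcp_pos: [0.5345, -0.113, 0.0739]
ee_rot: [[-0.117, -0.993, -0.001], [-0.993, 0.117, -0.001], [0.001, 0.001, -1.0]]
wrist_force: [1.9, -3.6, -0.2]
gripper_width: 0.541
gripper_force: 27.8
```

```bash
python3 -c "
from h import *
tool()
c=r.capture('scene');print(yellow(c))
c=r.capture('top');print(yellow(c))
"
```

```text
t 23.8 st [-184.   29.] z 74 F [ 1.9 -3.6 -0.2] w 0.54
[[-1.0, 0.002, -0.001], [0.002, 1.0, 0.001], [0.001, 0.001, -1.0]]
[(-183, 28, 57, 33, -5), (-78, -49, 52, 28, 7), (7, 58, 53, 28, -20), (13, -61, 53, 28, 10), (113, -3, 54, 29, -11)]
[(11, -62, 54, 31, 7), (111, -6, 55, 31, -10), (113, -149, 108, 17, 24)]
```

move_arm:
  series:
    - [[0,0,0],[0.025,0,0],0.3]
    - [[0,0,0],[0.025,0,0],0.3]
    - [[0,0,0],[0.024,0,0],0.3]
    - [[0,0,0],[0,0,0],0.3]
    - [[0,0,0],[0,0,0],1]
    - [[0,0,0],[0,0,0],1]
    - [[0,0,0],[0,0,0],1]
    - [[0,0,0],[0,0,0],1]
    - [[0,0,0],[0,0,0],1]
    - [[0,0,0],[0,0,0],1]

```text
time_s: 24.9
tcp_pos: [0.5305, -0.1481, 0.0739]
ee_rot: [[-0.115, -0.993, 0.0], [-0.993, 0.115, 0.0], [-0.0, -0.0, -1.0]]
wrist_force: [0.8, 0.7, -0.6]
gripper_width: 0.966
gripper_force: 0.0
```

```bash
cat >> h.py <<'E'
def look():
    tool()
    for n in('scene','top'):
        c=r.capture(n);print(n,'board',yellow(c),'\n  floor',[w for w in yellow(c,.041,8) if w[0]<-150])
E
python3 -c "
from h import *
look()"
```

```text
t 24.9 st [-219.   29.] z 74 F [ 0.8  0.7 -0.6] w 0.97
[[-1.0, 0.0, 0.0], [0.0, 1.0, -0.0], [-0.0, -0.0, -1.0]]
scene board [(-78, -49, 52, 28, 7), (7, 58, 52, 28, -20), (13, -61, 53, 29, 13), (113, -4, 54, 29, -9)] 
  floor []
top board [(4, 54, 56, 32, -20), (11, -62, 54, 31, 7), (111, -6, 55, 31, -10), (113, -148, 107, 17, 22)] 
  floor []
```

move_arm:
  series:
    - [[0,0,0],[0,0,-0.06],1]
    - [[0,0,0],[0,0,-0.06],1]
    - [[0,0,0],[-0.056,-0.032,0],1]
    - [[0,0,0],[-0.056,-0.032,0],1]
    - [[0,0,0],[-0.056,-0.032,0],1]
    - [[0,0,0],[-0.056,-0.032,0],1]
    - [[0,0,0],[-0.056,-0.03,0],1]
    - [[0,0,0],[0,0,0],1]
    - [[0,0,0],[0,0,0.03],1]
    - [[0,0,0],[0,0,0],1]

```text
time_s: 26.0
tcp_pos: [0.6232, -0.0186, 0.1166]
ee_rot: [[-0.116, -0.993, -0.005], [-0.993, 0.116, -0.0], [0.001, 0.005, -1.0]]
wrist_force: [-0.4, -0.1, -1.0]
gripper_width: 0.999
gripper_force: 0.0
```

```bash
cat >> h.py <<'E'
def lookw(z=.041):
    c=r.capture('wrist'); h=cv2.cvtColor(c['img'],cv2.COLOR_RGB2HSV); m=cv2.inRange(h,(22,180,120),(35,255,255)); out=[]
    for k in cv2.findContours(m,cv2.RETR_EXTERNAL,cv2.CHAIN_APPROX_NONE)[0]:
        if cv2.contourArea(k)<60: continue
        q=np.array([to_st(worldf(c,p[0],z)) for p in k])*1000
        (x,y),(w,hh),a=cv2.minAreaRect(q.astype(np.float32)); out.append((round(x),round(y),round(w),round(hh),round(a)))
    print('wrist z',z,sorted(out))
    for d in r.pinpoint('weight1','wrist'): print('  net',round(d['score'],2),np.round(d['centre']),np.round(to_st(worldf(c,d['centre'],z))*1000))
E
python3 -c "
from h import *
look();lookw()"
```

```text
t 26.0 st [-80. -48.] z 117 F [-0.4 -0.1 -1. ] w 1.0
[[-1.0, 0.001, -0.001], [0.001, 1.0, 0.005], [0.001, 0.005, -1.0]]
scene board [(-78, -49, 52, 28, 7), (6, 58, 54, 28, -20), (13, -61, 53, 29, 13), (113, -4, 54, 29, -9)] 
  floor []
top board [(-83, -50, 45, 25, 7), (-5, 59, 35, 30, -20), (7, -57, 48, 12, 7), (114, -151, 107, 13, 22)] 
  floor []
wrist z 0.041 [(-172, 265, 21, 14, 7), (-44, -51, 84, 49, 6), (70, -71, 52, 49, 10), (88, -173, 23, 9, 26)]
  net 0.8 [375.  47.] [-224.   35.]
  net 0.65 [258. 340.] [ 71. -70.]
  net 0.61 [275. 237.] [-51. -51.]
```

Weight A is in the drawer at (-224, 35). Now B.

move_arm:
  series:
    - [[0,0,0],[0,-0.002,0.03],1]
    - [[0,0,0],[0,0,0.03],1]
    - [[0,0,0],[0,0,0.025],1]
    - [[0,0,0],[0,0,0],1]
    - [[0,0,0],[0,0,0],0.8]
    - [[0,0,0],[0,0,0],0.3]
    - [[0,0,0],[0,0,0],0.3]
    - [[0,0,0],[0,0,0],0.3]
    - [[0,0,0],[0,0,0],0.3]
    - [[0,0,0],[0,0,0],0.3]
    - [[0,0,0],[0,0,0],0.3]
    - [[0,0,0],[0,0,0],0.3]

```text
time_s: 27.4
tcp_pos: [0.6257, -0.0185, 0.0764]
ee_rot: [[-0.116, -0.993, -0.001], [-0.993, 0.116, -0.0], [0.0, 0.001, -1.0]]
wrist_force: [-1.8, 1.0, 2.5]
gripper_width: 0.524
gripper_force: 29.0
```

move_arm:
  series:
    - [[0,0,0],[0.03,0.01,0],0.3]
    - [[0,0,0],[0.03,0.01,0],0.3]
    - [[0,0,0],[0.03,0.01,0],0.3]
    - [[0,0,0],[0.03,0.01,0],0.3]
    - [[0,0,0],[0.03,0.01,0],0.3]
    - [[0,0,0],[0.03,0.01,0],0.3]
    - [[0,0,0],[0.03,0,0],0.3]
    - [[0,0,0],[0,0,0],0.3]

```text
time_s: 28.2
tcp_pos: [0.5823, -0.1226, 0.0764]
ee_rot: [[-0.118, -0.993, -0.003], [-0.993, 0.118, -0.002], [0.003, 0.003, -1.0]]
wrist_force: [-1.0, -4.9, 0.9]
gripper_width: 0.521
gripper_force: 28.9
```

```bash
python3 -c "
from h import *
look()"
```

```text
t 28.2 st [-188.  -20.] z 76 F [-1.  -4.9  0.9] w 0.52
[[-1.0, 0.002, -0.003], [0.002, 1.0, 0.003], [0.003, 0.003, -1.0]]
scene board [(-188, -19, 56, 30, 11), (6, 58, 54, 28, -20), (13, -61, 53, 29, 13), (113, -3, 54, 28, -11)] 
  floor [(-263, 4, 60, 33, 11)]
top board [(23, 51, 33, 24, -83), (111, -6, 55, 31, -10), (113, -149, 108, 17, 24)] 
  floor [(-208, -32, 41, 13, 7)]
```

move_arm:
  series:
    - [[0,0,0],[0.023,0,0],0.3]
    - [[0,0,0],[0.023,0,0],0.3]
    - [[0,0,0],[0.022,0,0],0.3]
    - [[0,0,0],[0,0,0],0.3]
    - [[0,0,0],[0,0,0],1]
    - [[0,0,0],[0,0,0],1]
    - [[0,0,0],[0,0,0],1]
    - [[0,0,0],[0,0,0],1]
    - [[0,0,0],[0,0,0],1]
    - [[0,0,0],[0,0,-0.06],1]
    - [[0,0,0],[0,0,-0.06],1]
    - [[0,0,0],[0,0,0],0.85]

```text
time_s: 29.5
tcp_pos: [0.5836, -0.1535, 0.1413]
ee_rot: [[-0.114, -0.993, 0.01], [-0.993, 0.114, -0.002], [0.001, -0.01, -1.0]]
wrist_force: [0.4, -0.7, 0.4]
gripper_width: 0.961
gripper_force: 0.0
```

```bash
python3 -c "
from h import *
look();lookw()"
```

```text
t 29.5 st [-218.  -25.] z 141 F [ 0.4 -0.7  0.4] w 0.96
[[-1.0, -0.001, -0.001], [-0.001, 1.0, -0.01], [0.001, -0.01, -1.0]]
scene board [(6, 58, 54, 28, -20), (13, -61, 53, 28, 10), (114, -3, 53, 29, -11)] 
  floor []
top board [(4, 55, 56, 30, -20), (29, -60, 31, 18, -83), (111, -6, 55, 31, -10), (113, -149, 108, 17, 24)] 
  floor []
wrist z 0.041 []
  net 0.89 [277. 196.] [-223.  -21.]
  net 0.6 [335. 202.] [-217.   34.]
```

```bash
cat >> h.py <<'E'
def shapes(zs=(.016,.041,.061,.086)):
    c=r.capture('wrist')
    for d in r.cut_out('weight1','wrist'):
        if d['score']<.3: continue
        k=max(cv2.findContours(d['pixels'].astype(np.uint8),0,2)[0],key=cv2.contourArea)
        col=c['img'][d['pixels']].mean(0); print(round(d['score'],2),cv2.boundingRect(k),'area',int(d['pixels'].sum()),'rgb',np.round(col))
        for z in zs:
            q=np.array([to_st(worldf(c,p[0],z)) for p in k])*1000
            (x,y),(w,h),a=cv2.minAreaRect(q.astype(np.float32)); print('   z',z,'x',np.round([q[:,0].min(),q[:,0].max()]),'y',np.round([q[:,1].min(),q[:,1].max()]),'rect',round(w),round(h),round(a))
    return c
E
python3 -c "
from h import *
c=shapes()
h=cv2.resize(c['img'][170:250:4,240:370:6].astype(int).mean(2).astype('uint8'),None,fx=1,fy=1)
print(h)"
```

```text
0.66 (247, 177, 58, 48) area 2456 rgb [228. 215. 187.]
   z 0.016 x [-237. -187.] y [-51.   8.] rect 58 49 87
   z 0.041 x [-242. -196.] y [-49.   6.] rect 54 45 87
   z 0.061 x [-246. -203.] y [-47.   4.] rect 50 42 87
   z 0.086 x [-251. -212.] y [-44.   2.] rect 46 38 87
0.62 (306, 179, 61, 48) area 2547 rgb [220. 207. 179.]
   z 0.016 x [-235. -185.] y [10. 75.] rect 50 64 3
   z 0.041 x [-240. -194.] y [ 7. 68.] rect 46 59 3
   z 0.061 x [-244. -201.] y [ 5. 62.] rect 43 55 3
   z 0.086 x [-249. -210.] y [ 3. 54.] rect 39 50 3
[[198 196 185 188 179 199 199 196 200 214 199 183 209 185 204 206 204 200
  210 207 193 203]
 [193 204 164 182 182 199 184 161 194 186 201 196 214 188 189 209 212 211
  203 206 201 208]
 [161 180 208 140 135 134 133 136 162 181 200 209 207 183 205 210 199 199
  211 213 210 191]
 [158 204 177 134 133 132 133 134 135 141 183 145 132 133 133 132 133 132
  139 207 198 202]
 [199 199 153 133 134 135 135 136 134 135 169 136 153 133 133 132 131 132
  132 151 216 202]
 [206 184 155 141 139 136 134 135 136 137 155 141 152 133 133 134 132 134
  134 132 183 211]
 [18
[... 598 characters left out ...]
3 212 133 246 242 246 245 245
  243 244 247 206]
 [148 149 152 188 237 226 233 244 241 244 238 188 149 245 247 246 245 245
  245 243 244 166]
 [142 143 143 143 144 142 143 145 142 143 141 141 141 227 232 165 130 137
  140 140 140 140]
 [135 136 136 138 138 136 137 144 144 143 142 145 147 147 148 147 147 147
  147 146 144 144]
 [138 135 136 137 137 136 137 138 138 137 138 138 137 138 136 136 136 135
  135 133 132 130]
 [136 137 137 136 135 137 137 136 138 138 139 143 140 142 142 142 141 142
  141 143 141 142]
 [ 49  50  49  50  48  50  52  50  50  52  51  52  52  52  53  53  53  52
   52  51  49  51]
 [ 58  57  57  56  58  60  59  60  60  60  61  62  61  61  63  62  62  61
   62  60  54  63]]
```

Both weights stand on end near x = -224, tops at 86 mm. I'll press lightly on A's top and drag it forwards to lay it down.

move_arm:
  series:
    - [[0,0,0],[0.012,0.058,0],0]
    - [[0,0,0],[0.012,0.058,0],0]
    - [[0,0,0],[0,0,0],0]
    - [[0,0,0],[0,0,0],0]
    - [[0,0,0],[0,0,0],0]
    - [[0,0,0],[0,0,0.05],0]
    - [[0,0,0],[0,0,0.05],0]
    - [[0,0,0],[0,0,0.05],0]
    - [[0,0,0],[0,0,0],0]
    - [[0,0,0],[0,0,0],0]

```text
time_s: 30.8
tcp_pos: [0.5221, -0.1584, 0.0612]
ee_rot: [[-0.115, -0.993, -0.0], [-0.993, 0.115, -0.001], [0.001, 0.0, -1.0]]
wrist_force: [0.7, -0.2, 1.0]
gripper_width: 0.047
gripper_force: 0.0
```

move_arm:
  series:
    - [[0,0,0],[0,0,0.004],0]
    - [[0,0,0],[0,0,0.004],0]
    - [[0,0,0],[0,0,0],0]

```text
time_s: 31.1
tcp_pos: [0.5216, -0.1583, 0.0579]
ee_rot: [[-0.116, -0.993, 0.001], [-0.993, 0.116, 0.0], [-0.0, -0.001, -1.0]]
wrist_force: [0.5, 0.0, 0.0]
gripper_width: 0.006
gripper_force: 0.0
```

move_arm:
  series:
    - [[0,0,0],[0,0,0.004],0]
    - [[0,0,0],[0,0,0.004],0]
    - [[0,0,0],[0,0,0],0]

```text
time_s: 31.4
tcp_pos: [0.521, -0.1583, 0.0531]
ee_rot: [[-0.116, -0.993, -0.0], [-0.993, 0.116, 0.0], [-0.0, 0.0, -1.0]]
wrist_force: [0.3, 0.1, -0.1]
gripper_width: 0.005
gripper_force: 0.0
```

move_arm:
  series:
    - [[0,0,0],[0,0,0.004],0]
    - [[0,0,0],[0,0,0],0]

```text
time_s: 31.6
tcp_pos: [0.521, -0.1583, 0.051]
ee_rot: [[-0.116, -0.993, -0.0], [-0.993, 0.116, 0.0], [-0.0, 0.001, -1.0]]
wrist_force: [-0.7, 0.3, -0.2]
gripper_width: 0.001
gripper_force: 0.0
```

move_arm:
  series:
    - [[0,0,0],[0,0,0.004],0]
    - [[0,0,0],[0,0,0],0]

```text
time_s: 31.8
tcp_pos: [0.521, -0.1583, 0.0489]
ee_rot: [[-0.116, -0.993, -0.001], [-0.993, 0.116, 0.0], [-0.0, 0.001, -1.0]]
wrist_force: [0.4, -0.8, -0.6]
gripper_width: 0.005
gripper_force: 0.0
```

move_arm:
  series:
    - [[0,0,0],[0,0,0.004],0]
    - [[0,0,0],[0,0,0],0]

```text
time_s: 32.0
tcp_pos: [0.5214, -0.1585, 0.0486]
ee_rot: [[-0.115, -0.993, 0.0], [-0.993, 0.115, -0.001], [0.001, -0.0, -1.0]]
wrist_force: [-2.5, 0.3, 8.0]
gripper_width: 0.004
gripper_force: 3.7
```

move_arm:
  series:
    - [[0,0,0],[0,0,0.004],0]
    - [[0,0,0],[0,0,0],0]

```text
time_s: 32.2
tcp_pos: [0.5216, -0.1589, 0.0485]
ee_rot: [[-0.114, -0.993, 0.001], [-0.993, 0.114, -0.002], [0.001, -0.001, -1.0]]
wrist_force: [-5.4, 2.5, 17.6]
gripper_width: 0.004
gripper_force: 8.8
```

```bash
python3 -c "
from h import *
tool()
c=shapes()"
```

```text
t 32.2 st [-231.   36.] z 49 F [-5.4  2.5 17.6] w 0.0
[[-1.0, -0.001, -0.001], [-0.001, 1.0, -0.001], [0.001, -0.001, -1.0]]
0.9 (228, 218, 79, 46) area 2469 rgb [164. 132.  61.]
   z 0.016 x [-235. -197.] y [-3. 60.] rect 38 62 0
   z 0.041 x [-243. -209.] y [ 2. 57.] rect 34 56 0
   z 0.061 x [-250. -219.] y [ 5. 56.] rect 31 50 0
   z 0.086 x [-258. -231.] y [ 9. 53.] rect 27 44 0
0.69 (141, 215, 91, 72) area 4041 rgb [178. 156. 107.]
   z 0.016 x [-237. -172.] y [-79.   2.] rect 50 96 21
   z 0.041 x [-245. -187.] y [-67.   5.] rect 45 86 21
   z 0.061 x [-252. -199.] y [-57.   8.] rect 40 77 21
   z 0.086 x [-260. -214.] y [-44.  12.] rect 35 67 21
```

move_arm:
  series:
    - [[0,0,0],[0.014,0,0],0]
    - [[0,0,0],[0.014,0,0],0]
    - [[0,0,0],[0.014,0,0.002],0]
    - [[0,0,0],[0.014,0,0.002],0]
    - [[0,0,0],[0,0,0],0]

```text
time_s: 32.8
tcp_pos: [0.5204, -0.1886, 0.0471]
ee_rot: [[-0.114, -0.993, 0.006], [-0.993, 0.114, -0.004], [0.003, -0.006, -1.0]]
wrist_force: [-3.1, -3.7, 14.5]
gripper_width: 0.003
gripper_force: 7.7
```

```bash
python3 -c "
from h import *
tool()
c=shapes()"
```

```text
t 32.8 st [-261.   34.] z 47 F [-3.1 -3.7 14.5] w 0.0
[[-1.0, -0.001, -0.003], [-0.001, 1.0, -0.006], [0.003, -0.006, -1.0]]
0.54 (228, 255, 31, 9) area 342 rgb [207. 206. 195.]
   z 0.016 x [-235. -227.] y [-5. 19.] rect 7 24 1
   z 0.041 x [-246. -239.] y [-0. 21.] rect 6 22 1
   z 0.061 x [-255. -249.] y [ 3. 23.] rect 6 20 1
   z 0.086 x [-267. -261.] y [ 7. 24.] rect 5 17 1
```

move_arm:
  series:
    - [[0,0,0],[0.014,0,0.001],0]
    - [[0,0,0],[0.014,0,0.001],0]
    - [[0,0,0],[0,0,0],0]
    - [[0,0,0],[0,0,-0.06],0]
    - [[0,0,0],[0,0,-0.06],0]
    - [[0,0,0],[-0.03,0,0],0]
    - [[0,0,0],[-0.03,0,0],0]
    - [[0,0,0],[0,0,0],0]
    - [[0,0,0],[0,0,0],0]

```text
time_s: 33.8
tcp_pos: [0.5189, -0.1693, 0.1009]
ee_rot: [[-0.115, -0.993, -0.003], [-0.993, 0.115, 0.0], [-0.0, 0.003, -1.0]]
wrist_force: [0.9, -0.2, 0.2]
gripper_width: 0.005
gripper_force: 0.0
```

```bash
python3 -c "
from h import *
tool()
c=shapes();lookw(.041)"
```

```text
t 33.8 st [-242.   38.] z 101 F [ 0.9 -0.2  0.2] w 0.01
[[-1.0, -0.001, 0.0], [-0.001, 1.0, 0.003], [-0.0, 0.003, -1.0]]
0.87 (168, 208, 69, 56) area 3310 rgb [191. 176. 141.]
   z 0.016 x [-238. -180.] y [-72.   0.] rect 70 59 88
   z 0.041 x [-246. -193.] y [-62.   3.] rect 64 54 88
   z 0.061 x [-251. -203.] y [-54.   6.] rect 59 50 88
   z 0.086 x [-259. -215.] y [-45.   9.] rect 53 45 88
0.87 (236, 132, 58, 87) area 4600 rgb [243. 228.  84.]
   z 0.016 x [-307. -228.] y [ 2. 53.] rect 79 49 2
   z 0.041 x [-309. -237.] y [ 5. 52.] rect 72 45 2
   z 0.061 x [-310. -243.] y [ 8. 51.] rect 66 41 2
   z 0.086 x [-311. -251.] y [11. 49.] rect 59 37 2
wrist z 0.041 [(-272, 29, 59, 35, 3)]
  net 0.96 [204. 235.] [-221.  -25.]
  net 0.94 [267. 174.] [-275.   30.]
```

A is now flat at x -309 to -237. Same for B.

move_arm:
  series:
    - [[0,0,0],[-0.011,-0.059,0],0]
    - [[0,0,0],[-0.011,-0.059,0],0]
    - [[0,0,0],[0,0,0],0]
    - [[0,0,0],[0,0,0.04],0]
    - [[0,0,0],[0,0,0.04],0]
    - [[0,0,0],[0,0,0.02],0]
    - [[0,0,0],[0,0,0],0]
    - [[0,0,0],[0,0,0.004],0]
    - [[0,0,0],[0,0,0.004],0]
    - [[0,0,0],[0,0,0.003],0]
    - [[0,0,0],[0,0,0],0]
    - [[0,0,0],[0,0,0],0]

```text
time_s: 35.2
tcp_pos: [0.5804, -0.1663, 0.0486]
ee_rot: [[-0.115, -0.993, 0.002], [-0.993, 0.115, -0.001], [0.0, -0.002, -1.0]]
wrist_force: [-1.0, -0.2, 5.9]
gripper_width: 0.006
gripper_force: 2.7
```

```bash
python3 -c "
from h import *
tool()"
```

```text
t 35.2 st [-232.  -23.] z 49 F [-1.  -0.2  5.9] w 0.01
[[-1.0, -0.0, -0.0], [-0.0, 1.0, -0.002], [0.0, -0.002, -1.0]]
```

move_arm:
  series:
    - [[0,0,0],[0,0,0.004],0]
    - [[0,0,0],[0,0,0],0]
    - [[0,0,0],[0.014,0,0],0]
    - [[0,0,0],[0.014,0,0],0]
    - [[0,0,0],[0.014,0,0.002],0]
    - [[0,0,0],[0.014,0,0.002],0]
    - [[0,0,0],[0.014,0,0.001],0]
    - [[0,0,0],[0.014,0,0.001],0]
    - [[0,0,0],[0,0,0],0]
    - [[0,0,0],[0,0,-0.06],0]
    - [[0,0,0],[0,0,-0.06],0]
    - [[0,0,0],[-0.04,0,0],0]

```text
time_s: 36.4
tcp_pos: [0.5805, -0.1899, 0.1069]
ee_rot: [[-0.117, -0.993, 0.01], [-0.993, 0.117, -0.002], [0.001, -0.01, -1.0]]
wrist_force: [0.7, -0.2, -0.1]
gripper_width: 0.005
gripper_force: 0.0
```

```bash
python3 -c "
from h import *
look()
c=shapes();lookw(.041)"
```

```text
t 36.4 st [-255.  -26.] z 107 F [ 0.7 -0.2 -0.1] w 0.0
[[-1.0, 0.002, -0.001], [0.002, 1.0, -0.01], [0.001, -0.01, -1.0]]
scene board [(-196, -39, 52, 26, -5), (-195, 6, 51, 27, -2), (6, 58, 54, 28, -19), (13, -61, 53, 29, 13), (113, -3, 54, 28, -11)] 
  floor [(-272, -17, 56, 28, -5), (-271, 31, 55, 29, -2)]
top board [(-272, 0, 42, 24, 6), (5, 55, 55, 30, -20), (8, -63, 60, 31, 7), (111, -6, 55, 31, -10), (113, -149, 108, 17, 24)] 
  floor [(-285, -16, 45, 26, 6), (-273, 39, 47, 3, 7)]
0.92 (253, 141, 57, 85) area 4416 rgb [243. 229.  82.]
   z 0.016 x [-310. -231.] y [-45.   6.] rect 49 79 88
   z 0.041 x [-312. -240.] y [-43.   3.] rect 45 72 88
   z 0.061 x [-313. -247.] y [-42.   2.] rect 42 66 88
   z 0.086 x [-315. -256.] y [-40.  -1.] rect 37 60 88
0.55 (310, 144, 55, 85) area 4375 rgb [239. 225.  85.]
   z 0.016 x [-308. -228.] y [ 7. 59.] rect 79 51 3
   z 0.041 x [-310. -237.] y [ 5. 52.] rect 72 47 3
   z 0.061 x [-312. -244.] y [ 3. 47.] rect 67 43 3
   z 0.086 x [-314. -254.] y [ 0. 40.] rect 60 39 3
wrist z 0.041 [(-275, -19, 34, 59, 87), (-272, 29, 59, 34, 3)]
  net 0.79 [336. 186.] [-275.   28.]
  net 0.71 [278. 182.] [-279.  -21.]
```

A and B lie flat side by side. Now weight D at (11, -61).

move_arm:
  series:
    - [[0,0,0],[-0.076,-0.01,-0.01],0.85]
    - [[0,0,0],[-0.076,-0.01,0],0.85]
    - [[0,0,0],[-0.076,-0.01,0],0.85]
    - [[0,0,0],[-0.076,-0.01,0],0.85]
    - [[0,0,0],[-0.076,-0.01,0],0.85]
    - [[0,0,0],[-0.076,-0.01,0],0.85]
    - [[0,0,0],[-0.074,-0.01,0],0.85]
    - [[0,0,0],[0,0,0],0.85]
    - [[0,0,0],[0,0,0],0.85]

```text
time_s: 37.6
tcp_pos: [0.6423, 0.0714, 0.1057]
ee_rot: [[-0.115, -0.993, -0.002], [-0.993, 0.115, -0.001], [0.001, 0.002, -1.0]]
wrist_force: [-0.2, -1.0, -0.3]
gripper_width: 0.744
gripper_force: 0.0
```

```bash
python3 -c "
from h import *
look();lookw(.123)"
```

```text
t 37.6 st [ 12. -57.] z 106 F [-0.2 -1.  -0.3] w 0.74
[[-1.0, -0.001, -0.001], [-0.001, 1.0, 0.002], [0.001, 0.002, -1.0]]
scene board [(5, 59, 56, 28, -20), (12, -63, 57, 31, 13), (113, -4, 54, 29, -9)] 
  floor [(-287, -17, 31, 26, -9)]
top board [(-265, -5, 52, 28, -2), (-262, 41, 52, 28, 2), (5, 55, 55, 30, -20), (16, -55, 42, 25, 7), (112, -6, 56, 31, -10)] 
  floor [(-277, -20, 55, 30, -2), (-275, 28, 55, 30, 2)]
wrist z 0.123 [(2, 58, 35, 50, 70), (13, -62, 60, 35, 10), (86, -3, 28, 6, 86)]
  net 0.95 [266. 246.] [  8. -63.]
  net 0.93 [440. 232.] [ 0. 52.]
  net 0.61 [340. 355.] [99. -9.]
```

move_arm:
  series:
    - [[0,0,0],[0,-0.008,0.02],0.85]
    - [[0,0,0],[0,0,0.03],0.85]
    - [[0,0,0],[0,0,0.026],0.85]
    - [[0,0,0],[0,0,0],0.85]
    - [[0,0,0],[0,0,0],0.3]
    - [[0,0,0],[0,0,0],0.3]
    - [[0,0,0],[0,0,0],0.3]
    - [[0,0,0],[0,0,0],0.3]
    - [[0,0,0],[0,0,0],0.3]
    - [[0,0,0],[0,0,0],0.3]
    - [[0,0,0],[0,0,0],0.3]

```text
time_s: 38.9
tcp_pos: [0.6476, 0.0708, 0.0695]
ee_rot: [[-0.116, -0.993, 0.002], [-0.993, 0.116, 0.0], [-0.001, -0.002, -1.0]]
wrist_force: [3.0, -0.3, 1.1]
gripper_width: 0.546
gripper_force: 27.9
```

move_arm:
  series:
    - [[0,0,0],[0.036,0.004,0],0.3]
    - [[0,0,0],[0.036,0.006,0],0.3]
    - [[0,0,0],[0.036,0.006,0],0.3]
    - [[0,0,0],[0.036,0.006,0],0.3]
    - [[0,0,0],[0.036,0.006,0],0.3]
    - [[0,0,0],[0.036,0,0],0.3]
    - [[0,0,0],[0.036,0,0],0.3]
    - [[0,0,0],[0.036,0,0],0.3]
    - [[0,0,0],[0.036,0,0],0.3]
    - [[0,0,0],[0.036,0,0],0.3]
    - [[0,0,0],[0.036,0,0],0.3]
    - [[0,0,0],[0,0,0],0.3]

```text
time_s: 40.1
tcp_pos: [0.6099, -0.1256, 0.0694]
ee_rot: [[-0.117, -0.993, 0.001], [-0.993, 0.117, -0.0], [0.0, -0.001, -1.0]]
wrist_force: [1.5, -3.1, 1.6]
gripper_width: 0.542
gripper_force: 28.0
```

```bash
python3 -c "
from h import *
look()"
```

```text
t 40.1 st [-188.  -48.] z 69 F [ 1.5 -3.1  1.6] w 0.54
[[-1.0, 0.002, -0.0], [0.002, 1.0, -0.001], [0.0, -0.001, -1.0]]
scene board [(-189, -48, 57, 30, 12), (-189, 3, 37, 31, -1), (7, 58, 53, 28, -20), (113, -3, 54, 28, -11)] 
  floor [(-264, -26, 62, 33, 12), (-264, 29, 40, 34, -1)]
top board [(-263, -5, 56, 28, -2), (-262, 41, 52, 28, 2), (-198, -41, 37, 14, 0), (17, 51, 30, 29, 71), (111, -6, 55, 31, -10), (113, -149, 108, 17, 24)] 
  floor [(-275, -21, 60, 30, -2), (-275, 28, 56, 30, 2), (-206, -60, 39, 15, 0)]
```

move_arm:
  series:
    - [[0,0,0],[0.03,0,0],0.3]
    - [[0,0,0],[0.03,0,0],0.3]
    - [[0,0,0],[0.014,-0.014,0],0.3]
    - [[0,0,0],[0.014,-0.014,0],0.3]
    - [[0,0,0],[0,0,0],0.3]
    - [[0,0,0],[0,0,0],0.9]
    - [[0,0,0],[0,0,0],0.9]
    - [[0,0,0],[0,0,0],0.9]
    - [[0,0,0],[0,0,0],0.9]
    - [[0,0,0],[0,0,-0.06],0.9]
    - [[0,0,0],[0,0,-0.06],0.9]
    - [[0,0,0],[0,0,0],0.9]

```text
time_s: 41.4
tcp_pos: [0.6223, -0.1702, 0.1345]
ee_rot: [[-0.114, -0.993, 0.011], [-0.993, 0.114, -0.002], [0.001, -0.011, -1.0]]
wrist_force: [0.7, 0.0, 0.0]
gripper_width: 0.892
gripper_force: 0.0
```

```bash
python3 -c "
from h import *
look();shapes();lookw()"
```

```text
t 41.4 st [-231.  -65.] z 135 F [0.7 0.  0. ] w 0.89
[[-1.0, -0.001, -0.001], [-0.001, 1.0, -0.011], [0.001, -0.011, -1.0]]
scene board [(-196, -39, 52, 26, -5), (-195, 6, 51, 27, -2), (7, 58, 53, 28, -20), (113, -4, 53, 28, -11)] 
  floor [(-272, -17, 56, 28, -5), (-271, 31, 55, 29, -2)]
top board [(-262, 41, 52, 28, 2), (5, 55, 55, 30, -20), (111, -6, 55, 31, -10), (113, -148, 107, 17, 22)] 
  floor [(-276, -10, 51, 9, 1), (-275, 28, 55, 30, 2), (-213, -68, 37, 15, 78)]
0.76 (347, 120, 51, 77) area 3673 rgb [243. 232.  86.]
   z 0.016 x [-309. -231.] y [ 7. 63.] rect 78 54 2
   z 0.041 x [-309. -237.] y [ 2. 53.] rect 72 49 2
   z 0.061 x [-309. -242.] y [-2. 45.] rect 67 46 2
   z 0.086 x [-309. -249.] y [-8. 35.] rect 61 42 2
0.75 (296, 115, 56, 79) area 3866 rgb [246. 236.  92.]
   z 0.016 x [-311. -234.] y [-43.  10.] rect 51 77 88
   z 0.041 x [-311. -240.] y [-44.   5.] rect 47 71 88
   z 0.061 x [-311. -245.] y [-45.   0.] rect 44 66 88
   z 0.086 x [-311. -251.] y [-47.  -5.] rect 40 60 88
0.63 (231, 181, 65, 68) area 3246 rgb [224. 207. 150.]
   z 0.016 x [-246. -174.] y [-110.  -44.] rect 58 76 80
   z 0.041 x [-251. -185.] y [-106.  -45.] rect 53 70 80
   z 0.061 x [-255. -194.] y [-103.  -46.] rect 50 65 80
   z 0.086 x [-260. -204.] y [-99. -48.] rect 45 59 80
wrist z 0.041 [(-275, -19, 35, 60, 88), (-272, 29, 59, 35, 3), (-216, -63, 23, 53, 78)]
  net 0.97 [260. 211.] [-223.  -76.]
  net 0.84 [320. 154.] [-276.  -22.]
  net 0.6 [371. 158.] [-274.   26.]
```

D lies in the drawer too, tilted at the rear. To make room I'll press on A and B with spread fingers and drag both towards the drawer front.

move_arm:
  series:
    - [[0,0,0],[0.039,0.069,0],0.39]
    - [[0,0,0],[0.039,0.069,0],0.39]
    - [[0,0,0],[0,0,0],0.39]
    - [[0,0,0],[0,0,0],0.39]
    - [[0,0,0],[0,0,0.08],0.39]
    - [[0,0,0],[0,0,0.08],0.39]
    - [[0,0,0],[0,0,0.06],0.39]
    - [[0,0,0],[0,0,0.02],0.39]
    - [[0,0,0],[0,0,0],0.39]
    - [[0,0,0],[0,0,0],0.39]

```text
time_s: 42.7
tcp_pos: [0.5473, -0.2005, 0.0099]
ee_rot: [[-0.115, -0.993, 0.002], [-0.993, 0.115, -0.001], [0.0, -0.002, -1.0]]
wrist_force: [0.6, 0.8, 0.5]
gripper_width: 0.391
gripper_force: 0.0
```

move_arm:
  series:
    - [[0,0,0],[0,0,0.004],0.39]
    - [[0,0,0],[0,0,0.004],0.39]
    - [[0,0,0],[0,0,0.004],0.39]
    - [[0,0,0],[0,0,0],0.39]

```text
time_s: 43.1
tcp_pos: [0.5461, -0.2005, 0.0037]
ee_rot: [[-0.116, -0.993, 0.002], [-0.993, 0.116, -0.0], [0.0, -0.002, -1.0]]
wrist_force: [0.1, 0.5, 4.0]
gripper_width: 0.389
gripper_force: 1.6
```

```bash
python3 -c "
from h import *
tool()"
```

```text
t 43.1 st [-269.    7.] z 4 F [0.1 0.5 4. ] w 0.39
[[-1.0, 0.0, -0.0], [0.0, 1.0, -0.002], [0.0, -0.002, -1.0]]
```

move_arm:
  series:
    - [[0,0,0],[0,0,0.006],0.39]
    - [[0,0,0],[0,0,0.006],0.39]
    - [[0,0,0],[0,0,0.003],0.39]
    - [[0,0,0],[0.012,-0.001,0],0.39]
    - [[0,0,0],[0.014,-0.001,0],0.39]
    - [[0,0,0],[0.014,-0.001,0],0.39]
    - [[0,0,0],[0.014,-0.001,0],0.39]

```text
time_s: 43.8
tcp_pos: [0.5491, -0.2217, 0.0034]
ee_rot: [[-0.115, -0.993, 0.01], [-0.993, 0.115, 0.004], [-0.005, -0.009, -1.0]]
wrist_force: [-4.3, 32.4, 42.9]
gripper_width: 0.393
gripper_force: 20.6
```

move_arm:
  series:
    - [[0,0,0],[0.014,0,0],0.39]
    - [[0,0,0],[0.014,0,0],0.39]
    - [[0,0,0],[0,0,0],0.39]
    - [[0,0,0],[0,0,-0.08],0.39]
    - [[0,0,0],[0,0,-0.08],0.39]
    - [[0,0,0],[0,0,-0.08],0.39]
    - [[0,0,0],[0,0,-0.04],0.39]
    - [[0,0,0],[0,0,0],0.39]

```text
time_s: 44.6
tcp_pos: [0.5451, -0.242, 0.1395]
ee_rot: [[-0.115, -0.993, 0.008], [-0.993, 0.115, -0.002], [0.001, -0.008, -1.0]]
wrist_force: [-0.4, -0.9, 1.0]
gripper_width: 0.391
gripper_force: 0.0
```

```bash
python3 -c "
from h import *
look();shapes();lookw();c=r.capture('top')
for d in r.pinpoint('drawer_in','top'):print(to_st(world(c,d['centre'],.016)))"
```

```text
t 44.6 st [-311.    3.] z 140 F [-0.4 -0.9  1. ] w 0.39
[[-1.0, -0.0, -0.001], [-0.0, 1.0, -0.008], [0.001, -0.008, -1.0]]
scene board [(-197, -40, 51, 26, -2), (-195, 6, 48, 28, -2), (7, 58, 52, 28, -20), (113, -4, 53, 28, -11)] 
  floor [(-272, -18, 56, 29, -2), (-270, 32, 52, 31, -2)]
top board [(-269, 42, 39, 27, 7), (-267, -5, 45, 30, 6), (5, 55, 55, 30, -20), (111, -6, 55, 31, -10), (113, -148, 107, 17, 22)] 
  floor [(-281, 29, 42, 29, 7), (-279, -21, 48, 32, 6)]
0.82 (228, 196, 47, 73) area 2862 rgb [244. 234.  90.]
   z 0.016 x [-309. -228.] y [-45.   4.] rect 48 81 88
   z 0.041 x [-316. -241.] y [-41.   4.] rect 44 75 88
   z 0.061 x [-321. -251.] y [-38.   4.] rect 41 70 88
   z 0.086 x [-327. -263.] y [-34.   4.] rect 38 64 88
0.74 (275, 197, 48, 75) area 2994 rgb [243. 233.  95.]
   z 0.016 x [-308. -224.] y [ 5. 55.] rect 83 49 2
   z 0.041 x [-315. -237.] y [ 5. 51.] rect 76 45 2
   z 0.061 x [-320. -248.] y [ 5. 48.] rect 71 42 2
   z 0.086 x [-326. -261.] y [ 5. 44.] rect 65 38 2
0.73 (194, 253, 31, 28) area 412 rgb [173. 157. 131.]
   z 0.016 x [-245. -211.] y [-86. -51.] rect 29 32 34
   z 0.041 x [-257. -225.] y [-79. -47.] rect 27 29 34
   z 0.061 x [-266. -237.] y [-73. -43.] rect 25 27 34
   z 0.086 x [-277. -251.] y [-66. -39.] rect 23 25 34
wrist z 0.041 [(-275, -19, 34, 59, 88), (-272, 29, 60, 34, 2)]
  net 0.93 [193. 284.] [-221.  -81.]
  net 0.78 [299. 237.] [-275.   29.]
  net 0.58 [250. 231.] [-282.  -18.]
[-0.2799839  -0.00453335]
```

Pressing doesn't move them, so I'll stack the last two on A and B. Weight C first, with the tool turned to its -20°.

move_arm:
  series:
    - [[0,0,0],[-0.07,0.012,0],1]
    - [[0,0,0],[-0.07,0.012,0],1]
    - [[0,0,0],[-0.07,0.012,0],1]
    - [[0,0,0],[-0.07,0.012,0],1]
    - [[0,0,0],[-0.07,0.012,0],1]
    - [[0,0,0],[-0.07,0.012,0],1]
    - [[0,0,0],[-0.07,0.012,0],1]
    - [[0,0,0],[-0.07,0.012,0],1]
    - [[0,0,0],[-0.072,0.012,0],1]
    - [[0,0,0],[0,0,0],1]

```text
time_s: 46.0
tcp_pos: [0.5257, 0.0821, 0.1349]
ee_rot: [[-0.111, -0.994, 0.0], [-0.994, 0.111, 0.0], [-0.0, -0.0, -1.0]]
wrist_force: [0.3, -0.6, 0.6]
gripper_width: 0.995
gripper_force: 0.0
```

move_arm:
  series:
    - [[0,0,0.87],[0,0,0],1]
    - [[0,0,0.87],[0,0,0],1]
    - [[0,0,0.87],[0,0,0],1]
    - [[0,0,0.87],[0,0,0],1]
    - [[0,0,0],[0,0,0.04],1]
    - [[0,0,0],[0,0,0],1]

```text
time_s: 46.6
tcp_pos: [0.5236, 0.0776, 0.1127]
ee_rot: [[-0.449, -0.894, -0.006], [-0.894, 0.449, -0.002], [0.004, 0.004, -1.0]]
wrist_force: [-0.7, -0.2, -0.3]
gripper_width: 0.997
gripper_force: 0.0
```

```bash
python3 -c "
from h import *
look();lookw(.123)"
```

```text
t 46.6 st [ 4. 62.] z 113 F [-0.7 -0.2 -0.3] w 1.0
[[-0.939, 0.343, -0.002], [0.343, 0.939, 0.006], [0.004, 0.004, -1.0]]
scene board [(-196, -39, 52, 26, -5), (-195, 5, 50, 26, 5), (7, 58, 53, 28, -20), (113, -3, 54, 28, -11)] 
  floor [(-272, -17, 56, 28, -5), (-270, 30, 54, 28, 5)]
top board [(-265, -5, 52, 28, -2), (-262, 41, 51, 28, 2), (-217, -47, 37, 34, 70), (113, -148, 107, 17, 22)] 
  floor [(-277, -20, 55, 30, -2), (-274, 28, 55, 30, 2), (-226, -65, 39, 36, 70)]
wrist z 0.123 [(-190, -31, 50, 26, 55), (7, 56, 35, 60, 70)]
  net 0.94 [57. 34.] [-187.  -31.]
  net 0.89 [246. 369.] [101.  -1.]
  net 0.64 [272. 238.] [ 0. 59.]
```

move_arm:
  series:
    - [[0,0,0],[-0.009,-0.007,0.01],1]
    - [[0,0,0],[0,0,0.03],1]
    - [[0,0,0],[0,0,0.03],1]
    - [[0,0,0],[0,0,0.018],1]
    - [[0,0,0],[0,0,0],1]
    - [[0,0,0],[0,0,0],0.3]
    - [[0,0,0],[0,0,0],0.3]
    - [[0,0,0],[0,0,0],0.3]
    - [[0,0,0],[0,0,0],0.3]
    - [[0,0,0],[0,0,0],0.3]
    - [[0,0,0],[0,0,0],0.3]
    - [[0,0,0],[0,0,0],0.3]

```text
time_s: 48.0
tcp_pos: [0.531, 0.0812, 0.0714]
ee_rot: [[-0.447, -0.894, 0.0], [-0.894, 0.447, 0.0], [-0.0, -0.0, -1.0]]
wrist_force: [-0.0, -0.2, 0.1]
gripper_width: 0.511
gripper_force: 30.0
```

move_arm:
  series:
    - [[0,0,-0.88],[0,0,0],0.3]
    - [[0,0,-0.88],[0,0,0],0.3]
    - [[0,0,-0.88],[0,0,0],0.3]
    - [[0,0,-0.88],[0,0,0],0.3]
    - [[0,0,0],[0,0,0],0.3]

```text
time_s: 48.5
tcp_pos: [0.5308, 0.0812, 0.0714]
ee_rot: [[-0.112, -0.994, 0.0], [-0.994, 0.112, -0.0], [0.0, -0.0, -1.0]]
wrist_force: [-0.4, -0.4, 0.4]
gripper_width: 0.517
gripper_force: 30.0
```

```bash
python3 -c "
from h import *
look()"
```

```text
t 48.5 st [ 9. 55.] z 71 F [-0.4 -0.4  0.4] w 0.52
[[-1.0, -0.004, -0.0], [-0.004, 1.0, -0.0], [0.0, -0.0, -1.0]]
scene board [(-196, -39, 52, 26, -5), (-196, 5, 50, 28, 2), (13, 56, 41, 33, 5), (113, -4, 54, 29, -10)] 
  floor [(-272, -17, 56, 28, -5), (-271, 31, 54, 31, 2)]
top board [(-265, -5, 52, 28, -2), (-262, 41, 51, 28, 2), (-217, -47, 37, 34, 70), (113, -149, 108, 17, 24), (121, -9, 36, 29, -7)] 
  floor [(-277, -20, 55, 30, -2), (-274, 28, 55, 30, 2), (-226, -65, 39, 36, 70)]
```

move_arm:
  series:
    - [[0,0,0],[0.038,-0.011,0],0.3]
    - [[0,0,0],[0.038,-0.011,0],0.3]
    - [[0,0,0],[0.038,-0.011,0],0.3]
    - [[0,0,0],[0.038,-0.011,0],0.3]
    - [[0,0,0],[0.038,-0.011,0],0.3]
    - [[0,0,0],[0.038,0,0],0.3]
    - [[0,0,0],[0.038,0,0],0.3]
    - [[0,0,0],[0.038,0,0],0.3]
    - [[0,0,0],[0.038,0,0],0.3]
    - [[0,0,0],[0.038,0,0],0.3]
    - [[0,0,0],[0.03,0,0],0.3]
    - [[0,0,0],[0,0,0],0.3]

```text
time_s: 49.8
tcp_pos: [0.5355, -0.1273, 0.0714]
ee_rot: [[-0.114, -0.993, 0.001], [-0.993, 0.114, -0.001], [0.001, -0.001, -1.0]]
wrist_force: [2.2, -5.1, -0.3]
gripper_width: 0.516
gripper_force: 30.0
```

```bash
python3 -c "
from h import *
look()"
```

```text
t 49.8 st [-198.   26.] z 71 F [ 2.2 -5.1 -0.3] w 0.52
[[-1.0, -0.001, -0.001], [-0.001, 1.0, -0.001], [0.001, -0.001, -1.0]]
scene board [(-202, 25, 56, 36, 0), (-198, -39, 58, 26, -5), (113, -4, 54, 29, -10)] 
  floor [(-278, 21, 44, 10, -4), (-278, 52, 60, 39, 0), (-273, -17, 62, 28, -5)]
top board [(-265, 41, 46, 29, 1), (112, -6, 55, 31, -10), (113, -148, 107, 17, 22)] 
  floor [(-299, -17, 32, 15, 60), (-277, 28, 49, 30, 1), (-218, 22, 39, 10, 1)]
```

move_arm:
  series:
    - [[0,0,0],[0.021,0,0],0.3]
    - [[0,0,0],[0.021,0,0],0.3]
    - [[0,0,0],[0,0,0],0.3]
    - [[0,0,0],[0,0,0],1]
    - [[0,0,0],[0,0,0],1]
    - [[0,0,0],[0,0,0],1]
    - [[0,0,0],[0,0,0],1]
    - [[0,0,0],[0,0,0],1]
    - [[0,0,0],[0,0,-0.06],1]
    - [[0,0,0],[0,0,-0.07],1]
    - [[0,0,0],[0,0,0],1]

```text
time_s: 51.0
tcp_pos: [0.5366, -0.147, 0.1414]
ee_rot: [[-0.111, -0.994, 0.01], [-0.994, 0.111, -0.002], [0.001, -0.011, -1.0]]
wrist_force: [-0.0, -0.7, 0.6]
gripper_width: 0.99
gripper_force: 0.0
```

```bash
python3 -c "
from h import *
look();shapes();lookw()"
```

```text
t 51.0 st [-217.   23.] z 141 F [-0.  -0.7  0.6] w 0.99
[[-1.0, -0.005, -0.0], [-0.005, 1.0, -0.011], [0.001, -0.011, -1.0]]
scene board [(-197, -39, 53, 26, -5), (113, -4, 53, 29, -9)] 
  floor [(-288, 26, 31, 15, -44), (-272, -17, 58, 28, -5)]
top board [(-242, 35, 36, 36, 6), (111, -6, 55, 31, -10), (113, -149, 108, 17, 24)] 
  floor [(-294, 27, 29, 16, -84), (-253, 21, 38, 38, 6)]
0.92 (135, 168, 71, 61) area 3427 rgb [228. 205. 123.]
   z 0.016 x [-246. -179.] y [-132.  -47.] rect 63 89 5
   z 0.041 x [-250. -189.] y [-120.  -42.] rect 58 82 5
   z 0.061 x [-253. -196.] y [-110.  -37.] rect 54 77 5
   z 0.086 x [-257. -205.] y [-98. -31.] rect 49 70 5
0.69 (254, 103, 53, 75) area 3245 rgb [251. 242.  84.]
   z 0.016 x [-310. -236.] y [ 4. 55.] rect 74 50 2
   z 0.041 x [-309. -240.] y [ 6. 53.] rect 69 46 2
   z 0.061 x [-308. -244.] y [ 7. 51.] rect 64 43 2
   z 0.086 x [-307. -249.] y [ 9. 49.] rect 58 39 2
0.68 (204, 101, 50, 77) area 3616 rgb [249. 240.  95.]
   z 0.016 x [-312. -235.] y [-48.   3.] rect 50 76 87
   z 0.041 x [-311. -240.] y [-42.   5.] rect 46 70 87
   z 0.061 x [-310. -244.] y [-38.   6.] rect 43 65 87
   z 0.086 x [-309. -249.] y [-32.   8.] rect 39 60 87
0.59 (250, 169, 59, 75) area 4035 rgb [239. 217. 122.]
   z 0.016 x [-244. -164.] y [-2. 60.] rect 79 62 1
   z 0.041 x [-248. -174.] y [ 0. 57.] rect 73 57 1
   z 0.061 x [-251. -182.] y [ 2. 55.] rect 68 53 1
   z 0.086 x [-256. -193.] y [ 4. 53.] rect 62 48 1
wrist z 0.041 [(-275, -19, 34, 59, 88), (-275, 29, 55, 34, 3), (-224, 29, 44, 43, 0), (-217, -70, 37, 57, 9), (291, 690, 107, 37, 65)]
  net 0.65 [279. 201.] [-217.   30.]
  net 0.65 [169. 194.] [-225.  -77.]
  net 0.58 [226. 139.] [-276.  -19.]
  net 0.57 [278. 143.] [-272.   29.]
```

```bash
cat >> h.py <<'E'
def pnp():
    """pose of yellow 59x34 faces seen by wrist: station position mm, z, long axis and normal in station axes"""
    c=r.capture('wrist'); h=cv2.cvtColor(c['img'],cv2.COLOR_RGB2HSV); m=cv2.inRange(h,(22,150,110),(35,255,255))
    o,a=S(); M=np.array([[np.cos(a),-np.sin(a),0],[np.sin(a),np.cos(a),0],[0,0,1]])
    for k in cv2.findContours(m,cv2.RETR_EXTERNAL,cv2.CHAIN_APPROX_NONE)[0]:
        if cv2.contourArea(k)<300: continue
        p=(k[:,0]-[c['cx'],c['cy']])/[c['fx'],c['fy']]; t=np.hypot(*p.T)[:,None]; u=(p/t*np.tan(t)).astype(np.float32)
        hu=cv2.convexHull(u*1000)
        for e in np.linspace(.005,.2,80):
            q=cv2.approxPolyDP(hu,e*cv2.arcLength(hu,True),True)
            if len(q)<=4: break
        if len(q)!=4: continue
        q=(q[:,0]/1000).astype(np.float64)
        best=[]
        for sh in (0,1):
            L=np.array([[-.0295,-.017,0],[.0295,-.017,0],[.0295,.017,0],[-.0295,.017,0]])
            qq=np.roll(q,sh,0); 
            if np.cross(qq[1]-qq[0],qq[2]-qq[1])<0: qq=qq[::-1].copy()
            n,rv,tv,er=cv2.solvePnPGeneric(L,qq.reshape(-1,1,2),np.eye(3),None,flags=cv2.SOLVEPNP_IPPE)
            for i in range(n): best.append((float(er[i][0]),rv[i],tv[i]))
        best.sort(key=lambda b:b[0])
        for er,rv,tv in best[:2]:
            F=np.array(c['orientation'])@np.diag([1,-1,-1]); R=M.T@F@cv2.Rodrigues(rv)[0]; w=F@tv[:,0]+np.array(c['origin'])
            print('err',round(er*1e3,2),'st',np.round(to_st(w)*1000),'z',round(w[2]*1000),'long',np.round(R[:,0],2),'n',np.round(R[:,2],2),'area',cv2.contourArea(k))
        print()
E
python3 -c "
from h import *
pnp()" 2>/dev/null
```

```text
err 0.53 st [-223.  -63.] z 53 long [ 0.08  0.42 -0.91] n [-0.17 -0.89 -0.42] area 1442.5
err 5.93 st [-224.  -64.] z 59 long [-0.28  0.85  0.45] n [ 0.47  0.53 -0.71] area 1442.5

err 0.5 st [-236.   28.] z 82 long [0.4  0.02 0.92] n [ 0.92  0.03 -0.4 ] area 1924.0
err 6.0 st [-238.   30.] z 96 long [ 0.18  0.55 -0.81] n [ 0.16 -0.83 -0.53] area 1924.0

err 1.95 st [-276.   29.] z 37 long [0.87 0.05 0.48] n [ 0.48 -0.03 -0.87] area 2164.0
err 2.13 st [-274.   29.] z 38 long [ 0.94  0.05 -0.34] n [-0.34  0.04 -0.94] area 2164.0

err 0.32 st [-275.  -20.] z 42 long [ 1.   -0.05 -0.07] n [-0.06  0.1  -0.99] area 2308.5
err 2.31 st [-276.  -19.] z 42 long [0.97 0.   0.23] n [ 0.21 -0.4  -0.89] area 2308.5
```

C leans on the board edge with its tail at 109 mm, nose on A. I'll push its tail forwards from behind so it falls flat on A.

move_arm:
  series:
    - [[0,0,0],[-0.04,0.005,0],0]
    - [[0,0,0],[-0.038,0.005,0],0]
    - [[0,0,0],[0,0,0],0]
    - [[0,0,0],[0,0,0],0]
    - [[0,0,0],[0,0,0],0]
    - [[0,0,0],[0,0,0.05],0]
    - [[0,0,0],[0,0,0.05],0]
    - [[0,0,0],[0,0,0.048],0]
    - [[0,0,0],[0,0,0],0]
    - [[0,0,0],[0,0,0],0]

```text
time_s: 52.35
tcp_pos: [0.5322, -0.1077, 0.0619]
ee_rot: [[-0.113, -0.994, -0.001], [-0.994, 0.113, -0.0], [0.0, 0.001, -1.0]]
wrist_force: [-0.7, 0.7, -0.1]
gripper_width: 0.174
gripper_force: 0.0
```

move_arm:
  series:
    - [[0,0,0],[0.02,0,0],0]
    - [[0,0,0],[0.02,0,0],0]
    - [[0,0,0],[0.02,0,0],0]
    - [[0,0,0],[0.02,0,0],0]
    - [[0,0,0],[0.02,0,0],0]
    - [[0,0,0],[0.02,0,0],0]
    - [[0,0,0],[0,0,0],0]
    - [[0,0,0],[0,0,-0.07],0]
    - [[0,0,0],[0,0,-0.07],0]
    - [[0,0,0],[0,0,0],0]

```text
time_s: 53.35
tcp_pos: [0.5291, -0.1684, 0.1382]
ee_rot: [[-0.112, -0.994, 0.012], [-0.994, 0.112, -0.002], [0.001, -0.012, -1.0]]
wrist_force: [0.1, 0.4, -0.2]
gripper_width: -0.0
gripper_force: 0.0
```

```bash
python3 -c "
from h import *
look();pnp()" 2>/dev/null
```

```text
t 53.4 st [-240.   28.] z 138 F [ 0.1  0.4 -0.2] w -0.0
[[-1.0, -0.004, -0.001], [-0.004, 1.0, -0.012], [0.001, -0.012, -1.0]]
scene board [(-197, -39, 53, 26, -5), (113, -3, 54, 28, -11)] 
  floor [(-287, 26, 31, 16, -40), (-272, -17, 58, 28, -5)]
top board [(-265, 48, 42, 15, 6), (112, -6, 55, 31, -10), (113, -148, 107, 17, 22)] 
  floor [(-277, 36, 44, 16, 6)]
err 0.9 st [-221.  -65.] z 50 long [ 0.08  0.42 -0.9 ] n [-0.17 -0.89 -0.43] area 1337.0
err 4.27 st [-222.  -66.] z 53 long [-0.36  0.86  0.37] n [ 0.55  0.51 -0.66] area 1337.0

err 0.77 st [-234.   29.] z 78 long [0.38 0.02 0.93] n [ 0.93  0.   -0.38] area 1923.5
err 5.92 st [-243.   28.] z 110 long [-0.28  0.52  0.81] n [ 0.15  0.85 -0.5 ] area 1923.5

err 0.95 st [-273.   29.] z 40 long [ 0.98  0.05 -0.2 ] n [-0.2   0.04 -0.98] area 2230.0
err 2.73 st [-275.   29.] z 40 long [0.87 0.05 0.49] n [ 0.49 -0.06 -0.87] area 2230.0

err 0.7 st [-275.  -20.] z 40 long [ 1.   -0.03  0.04] n [ 0.04  0.07 -1.  ] area 2253.5
err 1.41 st [-275.  -19.] z 39 long [0.96 0.01 0.27] n [ 0.25 -0.4  -0.88] area 2253.5
```

C rocked up but fell back. I'll repeat with a longer push.

move_arm:
  series:
    - [[0,0,0],[-0.057,0,0],0]
    - [[0,0,0],[-0.057,0,0],0]
    - [[0,0,0],[0,0,0],0]
    - [[0,0,0],[0,0,0.05],0]
    - [[0,0,0],[0,0,0.05],0]
    - [[0,0,0],[0,0,0.05],0]
    - [[0,0,0],[0,0,0],0]
    - [[0,0,0],[0,0,0],0]

```text
time_s: 54.3
tcp_pos: [0.5314, -0.1108, 0.0605]
ee_rot: [[-0.11, -0.994, -0.001], [-0.994, 0.11, -0.001], [0.002, 0.001, -1.0]]
wrist_force: [-8.1, 6.5, 24.1]
gripper_width: 0.006
gripper_force: 12.3
```

move_arm:
  series:
    - [[0,0,0],[0.02,0,0],0]
    - [[0,0,0],[0.02,0,0],0]
    - [[0,0,0],[0.02,0,0],0]
    - [[0,0,0],[0.02,0,0],0]
    - [[0,0,0],[0.02,0,0],0]
    - [[0,0,0],[0.02,0,0],0]
    - [[0,0,0],[0.02,0,0],0]
    - [[0,0,0],[0.02,0,0],0]
    - [[0,0,0],[0.03,0,0],0]
    - [[0,0,0],[0.03,0,0],0]
    - [[0,0,0],[0,0,0],0]

```text
time_s: 55.4
tcp_pos: [0.5193, -0.2214, 0.0571]
ee_rot: [[-0.114, -0.993, -0.0], [-0.993, 0.114, -0.0], [0.0, 0.0, -1.0]]
wrist_force: [0.4, -0.2, -0.1]
gripper_width: 0.004
gripper_force: 0.0
```

move_arm:
  series:
    - [[0,0,0],[0,0,-0.07],0]
    - [[0,0,0],[0,0,-0.07],0]
    - [[0,0,0],[-0.07,0,0],0]
    - [[0,0,0],[0,0,0],0]
    - [[0,0,0],[0,0,0],0]

```text
time_s: 55.9
tcp_pos: [0.5234, -0.1842, 0.1273]
ee_rot: [[-0.111, -0.994, -0.0], [-0.994, 0.111, 0.0], [-0.0, 0.0, -1.0]]
wrist_force: [0.6, -0.6, -0.3]
gripper_width: 0.005
gripper_force: 0.0
```

```bash
python3 -c "
from h import *
look();pnp()" 2>/dev/null
```

```text
t 55.9 st [-256.   32.] z 127 F [ 0.6 -0.6 -0.3] w 0.01
[[-1.0, -0.005, 0.0], [-0.005, 1.0, 0.0], [-0.0, 0.0, -1.0]]
scene board [(-230, 12, 48, 24, -4), (-196, -39, 53, 26, -5), (113, -3, 54, 28, -11)] 
  floor [(-308, 38, 52, 26, -4), (-271, -17, 58, 28, -5)]
top board [(111, -6, 55, 31, -10), (113, -150, 107, 18, 26)] 
  floor [(-296, 34, 45, 10, -1)]
err 1.28 st [-221.  -64.] z 52 long [ 0.08  0.43 -0.9 ] n [-0.19 -0.88 -0.43] area 1275.0
err 5.53 st [-223.  -65.] z 57 long [-0.43  0.84  0.32] n [ 0.62  0.53 -0.58] area 1275.0

err 0.64 st [-275.  -20.] z 38 long [ 1.   -0.03  0.05] n [ 0.05  0.02 -1.  ] area 2256.0
err 1.95 st [-276.  -20.] z 39 long [0.93 0.03 0.37] n [ 0.36 -0.36 -0.86] area 2256.0

err 0.4 st [-284.   29.] z 65 long [ 1.   -0.01  0.02] n [ 0.01 -0.09 -1.  ] area 2874.0
err 1.89 st [-285.   28.] z 65 long [ 0.93 -0.01  0.38] n [ 0.38  0.06 -0.92] area 2874.0
```

C is flat on A. Next, D leans against the side wall nearly upright, so I'll press on its top near the front and drag it.

move_arm:
  series:
    - [[0,0,0],[-0.009,-0.057,0],0]
    - [[0,0,0],[-0.009,-0.057,0],0]
    - [[0,0,0],[-0.009,-0.057,0],0]
    - [[0,0,0],[-0.009,-0.057,0],0]
    - [[0,0,0],[0,0,0],0]
    - [[0,0,0],[0,0,0.06],0]
    - [[0,0,0],[0,0,0.06],0]
    - [[0,0,0],[0,0,0.034],0]
    - [[0,0,0],[0,0,0],0]
    - [[0,0,0],[0,0,0],0]

```text
time_s: 57.05
tcp_pos: [0.6386, -0.1809, 0.0514]
ee_rot: [[-0.112, -0.994, 0.0], [-0.994, 0.112, -0.001], [0.001, -0.0, -1.0]]
wrist_force: [-1.1, -0.3, 5.3]
gripper_width: 0.003
gripper_force: 2.6
```

move_arm:
  series:
    - [[0,0,0],[0,0,0.004],0]
    - [[0,0,0],[0,0,0.004],0]
    - [[0,0,0],[0,0,0],0]

```text
time_s: 57.35
tcp_pos: [0.6397, -0.182, 0.0507]
ee_rot: [[-0.111, -0.994, 0.003], [-0.994, 0.111, -0.004], [0.003, -0.004, -1.0]]
wrist_force: [-3.9, -1.1, 15.5]
gripper_width: 0.004
gripper_force: 7.3
```

move_arm:
  series:
    - [[0,0,0],[0,0,0.004],0]
    - [[0,0,0],[0,0,0.004],0]
    - [[0,0,0],[0,0,0],0]

```text
time_s: 57.65
tcp_pos: [0.6414, -0.1833, 0.05]
ee_rot: [[-0.11, -0.994, 0.008], [-0.994, 0.11, -0.006], [0.005, -0.008, -1.0]]
wrist_force: [-4.8, -3.7, 24.3]
gripper_width: 0.009
gripper_force: 12.1
```

```bash
python3 -c "
from h import *
tool()"
```

```text
t 57.6 st [-241.  -86.] z 50 F [-4.8 -3.7 24.3] w 0.01
[[-1.0, -0.006, -0.005], [-0.006, 1.0, -0.008], [0.005, -0.008, -1.0]]
```

move_arm:
  series:
    - [[0,0,0],[0.014,0,0.002],0]
    - [[0,0,0],[0.014,0,0.002],0]
    - [[0,0,0],[0.014,0,0.002],0]
    - [[0,0,0],[0.014,0,0.002],0]
    - [[0,0,0],[0.014,0,0.002],0]
    - [[0,0,0],[0.014,0,0.002],0]
    - [[0,0,0],[0.014,0,0.002],0]
    - [[0,0,0],[0,0,0],0]

```text
time_s: 58.45
tcp_pos: [0.6338, -0.2317, 0.039]
ee_rot: [[-0.112, -0.994, 0.003], [-0.994, 0.112, -0.004], [0.004, -0.004, -1.0]]
wrist_force: [-2.2, -4.0, 8.9]
gripper_width: 0.005
gripper_force: 6.9
```

move_arm:
  series:
    - [[0,0,0],[0,0,-0.07],0]
    - [[0,0,0],[0,0,-0.08],0]
    - [[0,0,0],[-0.04,0.09,0],0]
    - [[0,0,0],[0,0,0],0]
    - [[0,0,0],[0,0,0],0]

```text
time_s: 58.95
tcp_pos: [0.5888, -0.2033, 0.1101]
ee_rot: [[-0.112, -0.994, -0.002], [-0.994, 0.112, 0.0], [-0.0, 0.002, -1.0]]
wrist_force: [0.1, 0.2, 0.8]
gripper_width: 0.004
gripper_force: 0.0
```

```bash
python3 -c "
from h import *
look();pnp()" 2>/dev/null
```

```text
t 59.0 st [-267.  -36.] z 110 F [0.1 0.2 0.8] w 0.0
[[-1.0, -0.003, 0.0], [-0.003, 1.0, 0.002], [-0.0, 0.002, -1.0]]
scene board [(-229, 12, 49, 24, -4), (-198, -38, 56, 25, 2), (113, -4, 53, 28, -11)] 
  floor [(-307, 38, 53, 26, -4), (-274, -16, 61, 27, 2)]
top board [(-282, -7, 21, 18, 7), (-277, 42, 51, 18, -1), (111, -6, 55, 31, -10), (113, -148, 107, 17, 22)] 
  floor [(-295, -23, 23, 19, 7), (-290, 29, 55, 19, -1), (-257, -18, 26, 10, -84)]
err 0.2 st [-278.  -17.] z 39 long [1.   0.01 0.02] n [ 0.02  0.   -1.  ] area 2557.0
err 2.12 st [-280.  -17.] z 39 long [ 0.88 -0.03  0.47] n [ 0.47  0.14 -0.87] area 2557.0

err 0.65 st [-284.   29.] z 66 long [-1.    0.02 -0.01] n [ 0.01 -0.06 -1.  ] area 2888.5
err 3.39 st [-285.   28.] z 66 long [-0.89  0.13 -0.44] n [ 0.44  0.52 -0.73] area 2888.5
```

```bash
python3 -c "
from h import *
shapes((.041,.061,.086))" 2>/dev/null
```

```text
0.84 (205, 148, 65, 92) area 3171 rgb [223. 218. 202.]
   z 0.041 x [-321. -240.] y [-99. -45.] rect 76 34 26
   z 0.061 x [-323. -248.] y [-95. -44.] rect 71 31 26
   z 0.086 x [-325. -258.] y [-89. -44.] rect 64 28 26
0.8 (328, 152, 62, 88) area 4889 rgb [238. 224.  85.]
   z 0.041 x [-318. -239.] y [ 7. 60.] rect 53 79 90
   z 0.061 x [-321. -247.] y [ 3. 53.] rect 49 73 90
   z 0.086 x [-323. -257.] y [-1. 44.] rect 44 66 90
0.62 (274, 152, 54, 83) area 4214 rgb [244. 231.  92.]
   z 0.041 x [-317. -245.] y [-40.   5.] rect 73 45 0
   z 0.061 x [-320. -252.] y [-40.   2.] rect 68 42 0
   z 0.086 x [-322. -262.] y [-40.  -2.] rect 61 38 0
0.49 (326, 232, 26, 11) area 141 rgb [204. 195. 181.]
   z 0.041 x [-246. -237.] y [ 6. 30.] rect 25 8 71
   z 0.061 x [-254. -245.] y [ 3. 25.] rect 23 7 71
   z 0.086 x [-263. -255.] y [-1. 18.] rect 21 7 71
```

D now lies on its side, top at 61 mm. Last weight: E at (112, -5).

move_arm:
  series:
    - [[0,0,0],[-0.075,0.006,-0.02],1]
    - [[0,0,0],[-0.076,0.006,0],1]
    - [[0,0,0],[-0.076,0.006,0],1]
    - [[0,0,0],[-0.076,0.006,0],1]
    - [[0,0,0],[-0.076,0.006,0],1]
    - [[0,0,0],[-0.076,0.006,0],1]
    - [[0,0,0],[-0.076,0.006,0],1]
    - [[0,0,0],[-0.076,0.006,0],1]
    - [[0,0,0],[-0.076,0.006,0],1]
    - [[0,0,0],[-0.076,0.006,0],1]
    - [[0,0,0],[0,0,0],1]

```text
time_s: 60.3
tcp_pos: [0.6044, 0.1815, 0.1196]
ee_rot: [[-0.107, -0.994, 0.001], [-0.994, 0.107, 0.001], [-0.001, -0.001, -1.0]]
wrist_force: [0.2, -0.2, 0.5]
gripper_width: 0.923
gripper_force: 0.0
```

move_arm:
  series:
    - [[0,0,0.87],[0,0,0],1]
    - [[0,0,0.87],[0,0,0],1]
    - [[0,0,0],[0,0,0],1]
    - [[0,0,0],[0,0,0],1]

```text
time_s: 60.7
tcp_pos: [0.6038, 0.1767, 0.12]
ee_rot: [[-0.281, -0.96, -0.0], [-0.96, 0.281, -0.0], [0.0, 0.0, -1.0]]
wrist_force: [0.6, 0.4, 0.5]
gripper_width: 1.003
gripper_force: 0.0
```

```bash
python3 -c "
from h import *
look();lookw(.123)" 2>/dev/null
```

```text
t 60.7 st [112.  -7.] z 120 F [0.6 0.4 0.5] w 1.0
[[-0.986, 0.168, -0.0], [0.168, 0.986, 0.0], [0.0, 0.0, -1.0]]
scene board [(-230, 12, 51, 26, -1), (-199, -37, 56, 26, -3), (113, -4, 55, 29, -9)] 
  floor [(-308, 39, 55, 28, -1), (-274, -15, 60, 29, -3)]
top board [(-277, 37, 52, 29, 0), (-268, -3, 51, 28, 1), (93, -157, 64, 16, 22), (127, -3, 24, 21, 7)] 
  floor [(-290, 23, 56, 31, 0), (-280, -18, 54, 30, 1)]
wrist z 0.123 [(69, -125, 17, 6, 22), (113, -5, 35, 59, 80)]
  net 0.79 [274. 232.] [105.  -7.]
```

move_arm:
  series:
    - [[0,0,0],[0,0,0.035],1]
    - [[0,0,0],[0,0,0.035],1]
    - [[0,0,0],[0,0,0.03],1]
    - [[0,0,0],[0,0,0],1]
    - [[0,0,0],[0,0,0],0.3]
    - [[0,0,0],[0,0,0],0.3]
    - [[0,0,0],[0,0,0],0.3]
    - [[0,0,0],[0,0,0],0.3]
    - [[0,0,0],[0,0,0],0.3]
    - [[0,0,0],[0,0,0],0.3]
    - [[0,0,0],[0,0,0],0.3]

```text
time_s: 62.0
tcp_pos: [0.603, 0.1772, 0.0704]
ee_rot: [[-0.282, -0.959, -0.001], [-0.959, 0.282, -0.0], [0.0, 0.001, -1.0]]
wrist_force: [-2.5, 0.5, 1.3]
gripper_width: 0.513
gripper_force: 30.0
```

move_arm:
  series:
    - [[0,0,-0.88],[0,0,0],0.3]
    - [[0,0,-0.88],[0,0,0],0.3]
    - [[0,0,0],[0.038,-0.004,0],0.3]
    - [[0,0,0],[0.038,-0.004,0],0.3]
    - [[0,0,0],[0.038,-0.004,0],0.3]
    - [[0,0,0],[0.038,-0.004,0],0.3]
    - [[0,0,0],[0.038,-0.004,0],0.3]
    - [[0,0,0],[0.038,-0.004,0],0.3]
    - [[0,0,0],[0.038,0,0],0.3]
    - [[0,0,0],[0.038,0,0],0.3]
    - [[0,0,0],[0.038,0,0],0.3]
    - [[0,0,0],[0,0,0],0.3]

```text
time_s: 63.2
tcp_pos: [0.5956, 0.0017, 0.0704]
ee_rot: [[-0.112, -0.994, -0.002], [-0.994, 0.112, -0.003], [0.003, 0.002, -1.0]]
wrist_force: [0.0, -5.9, 1.0]
gripper_width: 0.513
gripper_force: 30.0
```

```bash
python3 -c "
from h import *
look()" 2>/dev/null
```

```text
t 63.2 st [-63. -19.] z 70 F [ 0.  -5.9  1. ] w 0.51
[[-1.0, -0.003, -0.003], [-0.003, 1.0, 0.002], [0.003, 0.002, -1.0]]
scene board [(-202, -41, 59, 24, -15), (-60, -19, 49, 33, -2)] 
  floor [(-278, -19, 64, 26, -15)]
top board [(-277, 37, 52, 29, 0), (-268, -3, 52, 28, 1), (113, -149, 108, 17, 24)] 
  floor [(-290, 23, 56, 31, 0), (-280, -18, 55, 30, 1)]
```

move_arm:
  series:
    - [[0,0,0],[0.039,0,0],0.3]
    - [[0,0,0],[0.039,0,0],0.3]
    - [[0,0,0],[0.039,0,0],0.3]
    - [[0,0,0],[0.039,0,0],0.3]
    - [[0,0,0],[0.039,0,0],0.3]
    - [[0,0,0],[0.039,0,0],0.3]
    - [[0,0,0],[0.04,0,0],0.3]
    - [[0,0,0],[0.04,0,0],0.3]
    - [[0,0,0],[0,0,0],0.3]
    - [[0,0,0],[0,0,0],0.3]

```text
time_s: 64.3
tcp_pos: [0.5788, -0.1515, 0.0703]
ee_rot: [[-0.11, -0.994, -0.002], [-0.994, 0.11, -0.002], [0.002, 0.001, -1.0]]
wrist_force: [-1.1, -5.4, 1.1]
gripper_width: 0.513
gripper_force: 30.0
```

move_arm:
  series:
    - [[0,0,0],[0,0,0],1]
    - [[0,0,0],[0,0,0],1]
    - [[0,0,0],[0,0,0],1]
    - [[0,0,0],[0,0,0],1]
    - [[0,0,0],[0,0,0],1]
    - [[0,0,0],[0,0,-0.07],1]
    - [[0,0,0],[0,0,-0.07],1]
    - [[0,0,0],[0,0,0],1]
    - [[0,0,0],[0,0,0],1]

```text
time_s: 65.2
tcp_pos: [0.5798, -0.1499, 0.1411]
ee_rot: [[-0.11, -0.994, 0.002], [-0.994, 0.11, 0.001], [-0.001, -0.002, -1.0]]
wrist_force: [-0.3, -0.4, -0.4]
gripper_width: 0.999
gripper_force: 0.0
```

```bash
python3 -c "
from h import *
look();pnp();shapes((.041,.086,.1))" 2>/dev/null
```

```text
t 65.2 st [-215.  -21.] z 141 F [-0.3 -0.4 -0.4] w 1.0
[[-1.0, -0.005, 0.001], [-0.005, 1.0, -0.002], [-0.001, -0.002, -1.0]]
scene board [(-229, 12, 49, 25, -1)] 
  floor [(-307, 38, 53, 27, -1), (-292, -16, 25, 24, 88)]
top board [(-291, 38, 29, 25, 83), (-284, -3, 28, 24, -84), (113, -149, 108, 17, 24)] 
  floor [(-305, 24, 31, 26, 83), (-302, -63, 26, 6, 7), (-297, -19, 29, 25, -84), (-263, -24, 16, 16, -84), (-240, -32, 32, 10, -84)]
err 0.69 st [-235.  -20.] z 79 long [ 0.33 -0.    0.95] n [ 0.95 -0.01 -0.33] area 1591.0
err 4.84 st [-229.  -18.] z 62 long [ 0.19  0.62 -0.76] n [ 0.14 -0.78 -0.61] area 1591.0

err 0.22 st [-280.  -17.] z 40 long [0.98 0.   0.19] n [ 0.19  0.01 -0.98] area 2324.0
err 0.87 st [-280.  -17.] z 40 long [ 1.    0.01 -0.08] n [-0.08  0.   -1.  ] area 2324.0

err 0.99 st [-284.   29.] z 67 long [-1.    0.02 -0.01] n [ 0.01 -0.05 -1.  ] area 2675.0
err 1.43 st [-284.   28.] z 67 long [-1.    0.03 -0.07] n [ 0.07  0.39 -0.92] area 2675.0

0.97 (304, 169, 49, 12) area 426 rgb [239. 231. 176.]
   z 0.041 x [-246. -236.] y [ 7. 53.] rect 46 10 89
   z 0.086 x [-254. -245.] y [ 3. 42.] rect 39 9 89
   z 0.1 x [-256. -248.] y [ 1. 39.] rect 37 8 89
0.73 (254, 95, 50, 76) area 3629 rgb [249. 240.  95.]
   z 0.041 x [-315. -245.] y [-40.   5.] rect 70 45 0
   z 0.086 x [-312. -253.] y [-37.   1.] rect 59 38 0
   z 0.1 x [-311. -255.] y [-36.   0.] rect 56 36 0
0.63 (303, 89, 58, 83) area 4345 rgb [246. 236.  90.]
   z 0.041 x [-321. -244.] y [ 6. 58.] rect 52 77 89
   z 0.086 x [-317. -252.] y [ 2. 46.] rect 44 65 89
   z 0.1 x [-316. -255.] y [ 1. 43.] rect 42 62 89
0.63 (246, 170, 59, 70) area 3777 rgb [232. 210. 133.]
   z 0.041 x [-245. -176.] y [-48.   8.] rect 69 57 0
   z 0.086 x [-253. -194.] y [-44.   4.] rect 59 48 0
   z 0.1 x [-255. -200.] y [-43.   3.] rect 55 45 0
```

E leans exactly as C did; same remedy.

move_arm:
  series:
    - [[0,0,0],[-0.034,0,0],0]
    - [[0,0,0],[-0.034,0,0],0]
    - [[0,0,0],[0,0,0],0]
    - [[0,0,0],[0,0,0],0]
    - [[0,0,0],[0,0,0],0]
    - [[0,0,0],[0,0,0],0]
    - [[0,0,0],[0,0,0.05],0]
    - [[0,0,0],[0,0,0.05],0]
    - [[0,0,0],[0,0,0.056],0]
    - [[0,0,0],[0,0,0],0]
    - [[0,0,0],[0,0,0],0]

```text
time_s: 66.55
tcp_pos: [0.583, -0.1166, 0.0621]
ee_rot: [[-0.11, -0.994, -0.001], [-0.994, 0.11, -0.0], [0.0, 0.001, -1.0]]
wrist_force: [0.2, 0.8, 0.3]
gripper_width: 0.081
gripper_force: 0.0
```

move_arm:
  series:
    - [[0,0,0],[0.02,0,0],0]
    - [[0,0,0],[0.02,0,0],0]
    - [[0,0,0],[0.02,0,0],0]
    - [[0,0,0],[0.02,0,0],0]
    - [[0,0,0],[0.02,0,0],0]
    - [[0,0,0],[0.02,0,0],0]
    - [[0,0,0],[0.02,0,0],0]
    - [[0,0,0],[0.02,0,0],0]
    - [[0,0,0],[0.03,0,0],0]
    - [[0,0,0],[0.03,0,0],0]
    - [[0,0,0],[0,0,0],0]

```text
time_s: 67.65
tcp_pos: [0.5702, -0.2279, 0.0612]
ee_rot: [[-0.112, -0.994, -0.002], [-0.994, 0.112, -0.0], [0.0, 0.002, -1.0]]
wrist_force: [0.3, -1.1, -0.4]
gripper_width: 0.006
gripper_force: 0.0
```

move_arm:
  series:
    - [[0,0,0],[0,0,-0.08],0]
    - [[0,0,0],[0,0,-0.08],0]
    - [[0,0,0],[-0.05,0,0],0]
    - [[0,0,0],[0,0,0],0]
    - [[0,0,0],[0,0,0],0]

```text
time_s: 68.15
tcp_pos: [0.5733, -0.2006, 0.1415]
ee_rot: [[-0.109, -0.994, -0.002], [-0.994, 0.109, 0.0], [-0.0, 0.002, -1.0]]
wrist_force: [0.2, -0.3, -0.1]
gripper_width: 0.002
gripper_force: 0.0
```

```bash
python3 -c "
from h import *
look();pnp();shapes((.041,.066))
for n,f in(('top',world),('wrist',worldf),('scene',world)):
  c=r.capture(n)
  for t,z in(('drawer_in',.016),('drawer_handle',.075),('latch_peg',.133)):
    for d in r.pinpoint(t,n): print(n,t,round(d['score'],2),to_st(f(c,d['centre'],z)))" 2>/dev/null
```

```text
t 68.2 st [-266.  -20.] z 142 F [ 0.2 -0.3 -0.1] w 0.0
[[-1.0, -0.006, 0.0], [-0.006, 1.0, 0.002], [-0.0, 0.002, -1.0]]
scene board [(-229, 12, 48, 25, -1)] 
  floor [(-306, 38, 52, 27, -1), (-263, -15, 33, 25, -82)]
top board [(-285, -2, 32, 20, 89), (-216, -14, 37, 30, 7), (113, -148, 107, 17, 22)] 
  floor [(-298, -17, 34, 21, 89), (-225, -31, 39, 32, 7)]
err 1.2 st [-279.  -17.] z 38 long [ 1.    0.01 -0.08] n [-0.08  0.16 -0.98] area 1988.5
err 2.99 st [-281.  -17.] z 39 long [0.86 0.   0.5 ] n [ 0.5  -0.14 -0.85] area 1988.5

err 0.43 st [-282.   30.] z 61 long [-1.    0.03 -0.07] n [ 0.07  0.   -1.  ] area 2431.5
err 2.2 st [-283.   29.] z 61 long [-0.93  0.08 -0.36] n [ 0.37  0.33 -0.87] area 2431.5

0.98 (303, 147, 56, 81) area 4081 rgb [241. 228.  88.]
   z 0.041 x [-318. -240.] y [ 6. 58.] rect 51 79 89
   z 0.066 x [-321. -249.] y [ 4. 51.] rect 47 72 89
0.78 (192, 145, 60, 83) area 2669 rgb [223. 215. 195.]
   z 0.041 x [-320. -239.] y [-100.  -44.] rect 76 37 26
   z 0.066 x [-323. -248.] y [-94. -42.] rect 70 34 26
0.73 (304, 226, 42, 5) area 137 rgb [230. 223. 211.]
 
[... 166 characters left out ...]
41 x [-317. -244.] y [-40.   5.] rect 45 73 90
   z 0.066 x [-320. -252.] y [-39.   3.] rect 41 67 90
0.6 (241, 215, 54, 39) area 1737 rgb [229. 224. 199.]
   z 0.041 x [-252. -211.] y [-55.  -2.] rect 40 52 2
   z 0.066 x [-260. -223.] y [-52.  -4.] rect 37 48 2
top drawer_in 0.65 [-0.2860318  -0.00266652]
top drawer_handle 0.97 [-0.42235196  0.00341122]
wrist drawer_handle 0.58 [-0.42555787  0.00322215]
wrist latch_peg 0.6 [-0.16550725  0.14603755]
wrist latch_peg 0.49 [-0.26838328 -0.02654782]
scene drawer_in 0.9 [-0.28225953 -0.00353063]
scene drawer_handle 0.62 [-4.31633917e-01  3.88176056e-04]
scene latch_peg 0.63 [-0.18510865  0.14797693]
scene latch_peg 0.23 [-0.41304365  0.12216471]
```

move_arm:
  series:
    - [[0,0,0],[-0.06,0.08,-0.02],0]
    - [[0,0,0],[-0.06,0.08,0],0]
    - [[0,0,0],[0,0,0],0]
    - [[0,0,0],[0,0,0],0]

```text
time_s: 69.4
tcp_pos: [0.5015, -0.1326, 0.1529]
ee_rot: [[-0.108, -0.994, 0.002], [-0.994, 0.108, -0.0], [0.0, -0.002, -1.0]]
wrist_force: [0.9, 1.3, 1.0]
gripper_width: 0.002
gripper_force: 0.0
```

```bash
python3 -c "
from h import *
tool();pnp();shapes((.041,.066))" 2>/dev/null
```

```text
t 69.4 st [-207.   59.] z 153 F [0.9 1.3 1. ] w 0.0
[[-1.0, -0.007, -0.0], [-0.007, 1.0, -0.002], [0.0, -0.002, -1.0]]
err 1.1 st [-223.  -27.] z 54 long [ 0.54  0.02 -0.84] n [-0.84 -0.06 -0.54] area 763.0
err 4.22 st [-215.  -40.] z 9 long [-0.15 -0.41  0.9 ] n [ 0.75 -0.64 -0.16] area 763.0

err 1.15 st [-284.    8.] z 152 long [0.04 0.57 0.82] n [-0.03  0.82 -0.57] area 1684.5
err 7.01 st [-281.  -16.] z 51 long [-0.89  0.1   0.45] n [-0.43  0.13 -0.89] area 1684.5

err 1.23 st [-284.   28.] z 66 long [ 0.99 -0.01  0.13] n [ 0.13  0.04 -0.99] area 2500.5
err 1.48 st [-283.   28.] z 65 long [ 1.   -0.03 -0.09] n [-0.1  -0.26 -0.96] area 2500.5

0.84 (154, 143, 65, 55) area 2819 rgb [224. 205. 149.]
   z 0.041 x [-262. -207.] y [-67.   0.] rect 55 67 3
   z 0.066 x [-264. -214.] y [-57.   5.] rect 50 62 3
0.71 (118, 88, 61, 75) area 2549 rgb [225. 211. 178.]
   z 0.041 x [-321. -244.] y [-105.  -40.] rect 76 42 25
   z 0.066 x [-318. -248.] y [-92. -32.] rect 70 39 25
0.69 (177, 90, 43, 71) area 2412 rgb [251. 240.  70.]
   z 0.041 x [-314. -245.] y [-40.   2.] rect 42 69 89
   z 0.066 x [-312. -248.] y [-32.   7.] rect 39 64 89
0.67 (227, 145, 45, 24) area 400 rgb [244. 237. 170.]
   z 0.041 x [-259. -237.] y [ 9. 53.] rect 19 47 19
   z 0.066 x [-261. -241.] y [13. 53.] rect 18 43 19
0.64 (218, 81, 53, 79) area 3921 rgb [250. 240.  85.]
   z 0.041 x [-322. -245.] y [ 1. 51.] rect 50 76 89
   z 0.066 x [-319. -249.] y [ 6. 52.] rect 46 70 89
```

E has its foot in the rear gap and leans forwards over B. Pressing and dragging its upper end should lay it flat.

move_arm:
  series:
    - [[0,0,0],[0.032,-0.058,0],0]
    - [[0,0,0],[0.032,-0.058,0],0]
    - [[0,0,0],[0.032,-0.058,0],0]
    - [[0,0,0],[0,0,0],0]
    - [[0,0,0],[0,0,0.07],0]
    - [[0,0,0],[0,0,0.07],0]
    - [[0,0,0],[0,0,0.05],0]
    - [[0,0,0],[0,0,0.01],0]
    - [[0,0,0],[0,0,0.008],0]
    - [[0,0,0],[0,0,0],0]

```text
time_s: 70.55
tcp_pos: [0.5833, -0.1908, 0.0492]
ee_rot: [[-0.11, -0.994, 0.001], [-0.994, 0.11, -0.001], [0.0, -0.001, -1.0]]
wrist_force: [-0.8, -0.6, 0.8]
gripper_width: 0.003
gripper_force: 0.3
```

move_arm:
  series:
    - [[0,0,0],[0,0,0.006],0]
    - [[0,0,0],[0,0,0.006],0]
    - [[0,0,0],[0,0,0],0]

```text
time_s: 70.85
tcp_pos: [0.5846, -0.1916, 0.0476]
ee_rot: [[-0.108, -0.994, 0.005], [-0.994, 0.108, -0.003], [0.002, -0.005, -1.0]]
wrist_force: [-6.6, -0.6, 18.5]
gripper_width: 0.002
gripper_force: 7.6
```

```bash
python3 -c "
from h import *
tool()" 2>/dev/null
```

```text
t 70.8 st [-256.  -30.] z 48 F [-6.6 -0.6 18.5] w 0.0
[[-1.0, -0.008, -0.002], [-0.007, 1.0, -0.005], [0.002, -0.005, -1.0]]
```

Contact at the expected height (18 N). Drag forwards with pressure.

move_arm:
  series:
    - [[0,0,0],[0.012,0,0.003],0]
    - [[0,0,0],[0.012,0,0.004],0]
    - [[0,0,0],[0.012,0,0.006],0]
    - [[0,0,0],[0.012,0,0.006],0]
    - [[0,0,0],[0.012,0,0.006],0]
    - [[0,0,0],[0,0,0],0]

```text
time_s: 71.45
tcp_pos: [0.5784, -0.2207, 0.0281]
ee_rot: [[-0.111, -0.994, -0.003], [-0.994, 0.111, 0.001], [-0.0, 0.003, -1.0]]
wrist_force: [0.8, 0.0, 0.2]
gripper_width: 0.012
gripper_force: 0.0
```

```bash
python3 -c "
from h import *
tool()" 2>/dev/null
```

```text
t 71.5 st [-286.  -27.] z 28 F [0.8 0.  0.2] w 0.01
[[-1.0, -0.004, 0.0], [-0.004, 1.0, 0.003], [-0.0, 0.003, -1.0]]
```

move_arm:
  series:
    - [[0,0,0],[0,0,-0.08],0]
    - [[0,0,0],[0,0,-0.08],0]
    - [[0,0,0],[-0.07,0.07,-0.04],0]
    - [[0,0,0],[-0.07,0.07,0],0]
    - [[0,0,0],[0,0,0],0]
    - [[0,0,0],[0,0,0],0]

```text
time_s: 72.05
tcp_pos: [0.5192, -0.1446, 0.1286]
ee_rot: [[-0.108, -0.994, 0.001], [-0.994, 0.108, -0.0], [0.0, -0.001, -1.0]]
wrist_force: [0.8, -0.5, 0.2]
gripper_width: 0.008
gripper_force: 0.0
```

```bash
python3 -c "
from h import *
look();pnp();shapes((.041,.066))" 2>/dev/null
```

```text
t 72.0 st [-217.   40.] z 129 F [ 0.8 -0.5  0.2] w 0.01
[[-1.0, -0.007, -0.0], [-0.007, 1.0, -0.001], [0.0, -0.001, -1.0]]
scene board [(-229, 12, 48, 25, -1)] 
  floor [(-306, 38, 52, 27, -1), (-263, -15, 31, 26, -88)]
top board [(-289, 38, 27, 24, 7), (113, -149, 108, 17, 24)] 
  floor [(-303, 24, 29, 26, 7)]
err 0.89 st [-223.  -26.] z 55 long [ 0.56  0.03 -0.83] n [-0.82 -0.08 -0.56] area 833.5
err 4.82 st [-206.  -44.] z -10 long [ 0.2  -0.85 -0.49] n [-0.52  0.34 -0.79] area 833.5

err 1.96 st [-288.    1.] z 141 long [0.01 0.54 0.84] n [-0.01  0.84 -0.53] area 2042.5
err 7.36 st [-281.  -17.] z 48 long [-0.9   0.08  0.42] n [-0.4   0.16 -0.9 ] area 2042.5

err 0.97 st [-283.   28.] z 67 long [ 1.   -0.01 -0.06] n [-0.06  0.14 -0.99] area 3031.5
err 1.26 st [-284.   29.] z 67 long [ 0.98 -0.    0.17] n [ 0.17 -0.22 -0.96] area 3031.5

0.88 (124, 98, 67, 80) area 2863 rgb [219. 208. 181.]
   z 0.041 x [-319. -244.] y [-105.  -40.] rect 75 40 25
   z 0.066 x [-318. -249.] y [-92. -33.] rect 68 37 25
0.82 (189, 98, 48, 78) area 3016 rgb [249. 237.  86.]
   z 0.041 x [-314. -245.] y [-40.   3.] rect 43 69 89
   z 0.066 x [-313. -250.] y [-33.   6.] rect 39 63 89
0.81 (243, 174, 50, 11) area 393 rgb [239. 231. 176.]
   z 0.041 x [-246. -237.] y [ 9. 53.] rect 9 45 3
   z 0.066 x [-251. -242.] y [11. 52.] rect 8 41 3
0.55 (236, 91, 57, 86) area 4717 rgb [248. 237.  91.]
   z 0.041 x [-320. -244.] y [ 3. 52.] rect 49 76 89
   z 0.066 x [-319. -249.] y [ 6. 51.] rect 45 70 89
```

The finger slipped off the top, so I'll push it from behind instead, just below its upper edge.

move_arm:
  series:
    - [[0,0,0],[-0.005,-0.068,0],0]
    - [[0,0,0],[-0.005,-0.068,0],0]
    - [[0,0,0],[0,0,0],0]
    - [[0,0,0],[0,0,0.07],0]
    - [[0,0,0],[0,0,0.07],0]
    - [[0,0,0],[0,0,0.036],0]
    - [[0,0,0],[0,0,0],0]
    - [[0,0,0],[0,0,0],0]

```text
time_s: 73.1
tcp_pos: [0.5881, -0.1484, 0.0404]
ee_rot: [[-0.11, -0.994, -0.0], [-0.994, 0.11, -0.001], [0.001, 0.0, -1.0]]
wrist_force: [-0.3, 0.0, 0.2]
gripper_width: 0.005
gripper_force: 0.0
```

```bash
python3 -c "
from h import *
tool()" 2>/dev/null
```

```text
t 73.1 st [-213.  -29.] z 40 F [-0.3  0.   0.2] w 0.0
[[-1.0, -0.005, -0.001], [-0.005, 1.0, 0.0], [0.001, 0.0, -1.0]]
```

move_arm:
  series:
    - [[0,0,0],[0.016,0,0],0]
    - [[0,0,0],[0.016,0,0],0]
    - [[0,0,0],[0.016,0,0],0]
    - [[0,0,0],[0.016,0,0.004],0]
    - [[0,0,0],[0.016,0,0.006],0]
    - [[0,0,0],[0.016,0,0.006],0]
    - [[0,0,0],[0.016,0,0.006],0]
    - [[0,0,0],[0.016,0,0.006],0]
    - [[0,0,0],[0.016,0,0],0]
    - [[0,0,0],[0,0,0],0]

```text
time_s: 74.1
tcp_pos: [0.5826, -0.2195, 0.0361]
ee_rot: [[-0.107, -0.994, 0.011], [-0.994, 0.107, -0.002], [0.001, -0.011, -1.0]]
wrist_force: [1.2, -0.0, -1.1]
gripper_width: 0.007
gripper_force: 0.0
```

move_arm:
  series:
    - [[0,0,0],[0,0,-0.08],0]
    - [[0,0,0],[0,0,-0.08],0]
    - [[0,0,0],[-0.07,0.07,-0.04],0]
    - [[0,0,0],[-0.07,0.07,0],0]
    - [[0,0,0],[0,0,0],0]
    - [[0,0,0],[0,0,0],0]

```text
time_s: 74.7
tcp_pos: [0.52, -0.1446, 0.1266]
ee_rot: [[-0.109, -0.994, 0.003], [-0.994, 0.109, -0.0], [0.0, -0.003, -1.0]]
wrist_force: [0.6, 0.3, 0.8]
gripper_width: 0.002
gripper_force: 0.0
```

```bash
python3 -c "
from h import *
look();pnp();shapes((.041,.066))" 2>/dev/null
```

```text
t 74.7 st [-217.   40.] z 127 F [0.6 0.3 0.8] w 0.0
[[-1.0, -0.007, 0.0], [-0.007, 1.0, -0.003], [0.0, -0.003, -1.0]]
scene board [(-230, 12, 48, 25, -1), (-190, -30, 31, 28, -3)] 
  floor [(-308, 38, 52, 27, -1), (-264, -8, 33, 30, -3)]
top board [(-289, 36, 28, 27, -84), (113, -150, 107, 18, 26)] 
  floor [(-303, 23, 29, 29, -84)]
err 0.12 st [-227.  -17.] z 58 long [ 0.71  0.05 -0.7 ] n [-0.71 -0.01 -0.71] area 1349.5
err 4.73 st [-229.  -16.] z 57 long [ 0.22  0.39 -0.89] n [ 0.54 -0.81 -0.23] area 1349.5

err 2.65 st [-289.  -19.] z 32 long [0.72 0.15 0.68] n [ 0.69 -0.15 -0.7 ] area 1767.5
err 3.21 st [-286.  -19.] z 32 long [ 0.77 -0.11 -0.63] n [-0.64 -0.14 -0.76] area 1767.5

err 0.98 st [-284.   28.] z 66 long [1.   0.   0.04] n [ 0.04  0.11 -0.99] area 3109.0
err 1.21 st [-284.   29.] z 66 long [1.   0.   0.08] n [ 0.08 -0.19 -0.98] area 3109.0

0.93 (244, 173, 49, 12) area 386 rgb [240. 233. 174.]
   z 0.041 x [-247. -237.] y [ 9. 52.] rect 8 43 4
   z 0.066 x [-251. -242.] y [12. 51.] rect 7 40 4
0.92 (236, 90, 58, 86) area 4732 rgb [248. 237.  86.]
   z 0.041 x [-321. -245.] y [ 3. 52.] rect 50 76 90
   z 0.066 x [-319. -250.] y [ 6. 51.] rect 45 69 90
0.92 (189, 97, 48, 63) area 2568 rgb [249. 237.  84.]
   z 0.041 x [-315. -260.] y [-40.   3.] rect 43 55 89
   z 0.066 x [-314. -263.] y [-33.   6.] rect 39 50 89
0.66 (122, 95, 66, 83) area 3045 rgb [220. 209. 182.]
   z 0.041 x [-322. -244.] y [-106.  -42.] rect 75 41 26
   z 0.066 x [-320. -249.] y [-93. -35.] rect 69 37 26
0.55 (177, 151, 67, 67) area 3620 rgb [231. 211. 130.]
   z 0.041 x [-267. -205.] y [-53.   8.] rect 63 59 6
   z 0.066 x [-270. -213.] y [-45.  11.] rect 57 54 6
```

E is now at 45°. Push once more, descending along its back to lay it down.

move_arm:
  series:
    - [[0,0,0],[0.01,-0.057,0],0]
    - [[0,0,0],[0.01,-0.057,0],0]
    - [[0,0,0],[0,0,0],0]
    - [[0,0,0],[0,0,0.07],0]
    - [[0,0,0],[0,0,0.07],0]
    - [[0,0,0],[0,0,0.03],0]
    - [[0,0,0],[0,0,0],0]
    - [[0,0,0],[0.016,0,0.008],0]
    - [[0,0,0],[0.012,0,0.01],0]
    - [[0,0,0],[0.012,0,0.01],0]
    - [[0,0,0],[0.012,0,0.008],0]
    - [[0,0,0],[0,0,0],0]

```text
time_s: 76.15
tcp_pos: [0.5741, -0.1898, 0.0284]
ee_rot: [[-0.108, -0.994, 0.004], [-0.994, 0.108, -0.004], [0.004, -0.005, -1.0]]
wrist_force: [-7.0, -2.9, 21.1]
gripper_width: 0.005
gripper_force: 10.3
```

```bash
python3 -c "
from h import *
tool()" 2>/dev/null
```

```text
t 76.2 st [-256.  -19.] z 28 F [-7.  -2.9 21.1] w 0.0
[[-1.0, -0.007, -0.004], [-0.007, 1.0, -0.005], [0.004, -0.005, -1.0]]
```

move_arm:
  series:
    - [[0,0,0],[0.014,0,0],0]
    - [[0,0,0],[0.014,0,0],0]
    - [[0,0,0],[0.014,0,0],0]
    - [[0,0,0],[0,0,0],0]
    - [[0,0,0],[0,0,-0.08],0]
    - [[0,0,0],[0,0,-0.08],0]
    - [[0,0,0],[-0.07,0.07,-0.04],0]
    - [[0,0,0],[-0.06,0.06,0],0]
    - [[0,0,0],[0,0,0],0]
    - [[0,0,0],[0,0,0],0]

```text
time_s: 77.15
tcp_pos: [0.5155, -0.1382, 0.1226]
ee_rot: [[-0.109, -0.994, 0.004], [-0.994, 0.109, -0.0], [-0.0, -0.004, -1.0]]
wrist_force: [0.4, -0.4, 0.5]
gripper_width: 0.0
gripper_force: 0.0
```

```bash
python3 -c "
from h import *
look();pnp();shapes((.041,.066))" 2>/dev/null
```

```text
t 77.2 st [-211.   45.] z 123 F [ 0.4 -0.4  0.5] w 0.0
[[-1.0, -0.007, 0.0], [-0.007, 1.0, -0.004], [-0.0, -0.004, -1.0]]
scene board [(-231, 12, 49, 25, -1), (-189, -32, 29, 28, -88)] 
  floor [(-309, 38, 53, 27, -1), (-300, -16, 25, 11, -81), (-264, -9, 31, 30, -88)]
top board [(-286, 38, 33, 24, 7), (113, -148, 107, 17, 22)] 
  floor [(-300, 25, 35, 26, 7)]
err 0.94 st [-226.  -19.] z 55 long [ 0.76  0.08 -0.65] n [-0.65 -0.01 -0.76] area 1550.0
err 5.21 st [-234.  -14.] z 86 long [-0.21  0.68  0.71] n [-0.29  0.65 -0.71] area 1550.0

err 3.72 st [-288.   -4.] z 109 long [-0.01 -0.61 -0.79] n [-0.02  0.79 -0.61] area 1765.0
err 4.53 st [-285.  -19.] z 34 long [ 0.8  -0.13 -0.59] n [-0.6  -0.06 -0.8 ] area 1765.0

err 0.9 st [-285.   29.] z 67 long [ 0.99 -0.01  0.15] n [ 0.14 -0.2  -0.97] area 3216.0
err 1.29 st [-284.   29.] z 67 long [ 1.   -0.02 -0.08] n [-0.08  0.07 -0.99] area 3216.0

0.82 (180, 90, 50, 66) area 2649 rgb [249. 238.  87.]
   z 0.041 x [-315. -258.] y [-41.   3.] rect 57 44 0
   z 0.066 x [-313. -261.] y [-33.   7.] rect 52 40 0
0.8 (167, 145, 70, 72) area 3932 rgb [233. 214. 125.]
   z 0.041 x [-267. -202.] y [-55.   8.] rect 65 62 5
   z 0.066 x [-269. -210.] y [-47.  11.] rect 59 56 5
0.8 (114, 89, 66, 84) area 3124 rgb [222. 210. 182.]
   z 0.041 x [-322. -244.] y [-106.  -43.] rect 76 42 24
   z 0.066 x [-319. -248.] y [-93. -35.] rect 69 38 24
0.62 (228, 82, 59, 88) area 5002 rgb [249. 239.  93.]
   z 0.041 x [-322. -245.] y [ 2. 52.] rect 49 76 89
   z 0.066 x [-319. -250.] y [ 6. 51.] rect 45 70 89
0.56 (237, 168, 50, 11) area 404 rgb [242. 237. 176.]
   z 0.041 x [-246. -237.] y [ 9. 53.] rect 8 43 2
   z 0.066 x [-250. -242.] y [12. 52.] rect 7 39 2
```

All five lie in the drawer, the highest point about 78 mm (the board's underside is at 86 mm). Now I push the drawer shut by the bar.

move_arm:
  series:
    - [[0,0,0],[0,0,-0.06],0]
    - [[0,0,0],[0.066,-0.012,0],0]
    - [[0,0,0],[0.066,-0.012,0],0]
    - [[0,0,0],[0.066,-0.012,0],0]
    - [[0,0,0],[0.066,-0.012,0],0]
    - [[0,0,0],[0.066,-0.012,0],0]
    - [[0,0,0],[0.066,-0.012,0],0]
    - [[0,0,0],[0.066,-0.01,0],0]
    - [[0,0,0],[0.066,-0.008,0],0]
    - [[0,0,0],[0,0,0],0]
    - [[0,0,0],[0,0,0],0]

```text
time_s: 78.5
tcp_pos: [0.53, -0.4066, 0.1494]
ee_rot: [[-0.112, -0.994, -0.002], [-0.994, 0.112, 0.001], [-0.001, 0.002, -1.0]]
wrist_force: [0.5, 0.2, 0.8]
gripper_width: 0.006
gripper_force: 0.0
```

```bash
python3 -c "
from h import *
tool()
for n,f in(('top',world),('wrist',worldf),('scene',world)):
  c=r.capture(n)
  for t,z in(('drawer_in',.016),('drawer_handle',.075),('latch_peg',.133)):
    for d in r.pinpoint(t,n): print(n,t,round(d['score'],2),to_st(f(c,d['centre'],z)))" 2>/dev/null
```

```text
t 78.5 st [-476.   -1.] z 149 F [0.5 0.2 0.8] w 0.01
[[-1.0, -0.003, 0.001], [-0.003, 1.0, 0.002], [-0.001, 0.002, -1.0]]
top drawer_in 0.67 [-0.28023621 -0.00522349]
top latch_peg 0.72 [-0.17319814  0.14831451]
scene drawer_in 0.74 [-0.28615805 -0.00150099]
scene drawer_handle 0.73 [-0.43501787  0.00802325]
scene drawer_handle 0.67 [-0.23121335 -0.01837252]
scene drawer_handle 0.6 [ 0.03490054 -0.02075392]
scene latch_peg 0.66 [-0.16222601  0.14806274]
```

move_arm:
  series:
    - [[0,0,0],[0,0,0.08],0]
    - [[0,0,0],[0,0,0.08],0]
    - [[0,0,0],[0,0,0.08],0]
    - [[0,0,0],[0,0,0.016],0]
    - [[0,0,0],[0,0,0],0]
    - [[0,0,0],[-0.03,0,0],0]
    - [[0,0,0],[-0.03,0,0],0]
    - [[0,0,0],[-0.02,0,0],0]
    - [[0,0,0],[-0.02,0,0],0]
    - [[0,0,0],[-0.02,0,0],0]
    - [[0,0,0],[-0.02,0,0],0]
    - [[0,0,0],[-0.02,0,0],0]

```text
time_s: 80.3
tcp_pos: [0.541, -0.3259, 0.0245]
ee_rot: [[-0.109, -0.994, 0.004], [-0.994, 0.109, -0.002], [0.002, -0.004, -1.0]]
wrist_force: [1.0, -4.5, 3.9]
gripper_width: 0.008
gripper_force: 2.3
```

```bash
python3 -c "
from h import *
look()
for n,f in(('top',world),('scene',world)):
  c=r.capture(n)
  for t,z in(('drawer_in',.016),('drawer_handle',.075)):
    for d in r.pinpoint(t,n): print(n,t,round(d['score'],2),to_st(f(c,d['centre'],z)))" 2>/dev/null
```

```text
t 80.3 st [-395.   -2.] z 25 F [ 1.  -4.5  3.9] w 0.01
[[-1.0, -0.006, -0.002], [-0.006, 1.0, -0.004], [0.002, -0.004, -1.0]]
scene board [(-191, 11, 42, 26, 1)] 
  floor [(-266, 38, 45, 28, 1), (-251, -16, 28, 14, -88)]
top board [(113, -148, 107, 17, 22)] 
  floor [(-217, 22, 26, 16, -84)]
top drawer_in 0.37 [-0.01701949 -0.00152146]
top drawer_handle 0.47 [-0.37106341  0.00894734]
scene drawer_in 0.74 [-0.23379529  0.00229245]
scene drawer_in 0.34 [ 0.0089018  -0.00496817]
scene drawer_in 0.28 [-0.27505545  0.15367633]
scene drawer_handle 0.67 [-0.37606513  0.01413188]
```

Closing well with about 4 N. Continue to the stop.

move_arm:
  series:
    - [[0,0,0],[-0.024,0,0],0]
    - [[0,0,0],[-0.024,0,0],0]
    - [[0,0,0],[-0.024,0,0],0]
    - [[0,0,0],[-0.024,0,0],0]
    - [[0,0,0],[-0.024,0,0],0]
    - [[0,0,0],[-0.024,0,0],0]
    - [[0,0,0],[-0.024,0,0],0]
    - [[0,0,0],[-0.024,0,0],0]

```text
time_s: 81.5
tcp_pos: [0.55, -0.2295, 0.0228]
ee_rot: [[-0.11, -0.994, 0.0], [-0.994, 0.11, -0.0], [0.0, -0.0, -1.0]]
wrist_force: [0.9, -5.3, -4.1]
gripper_width: 0.006
gripper_force: 2.3
```

```bash
python3 -c "
from h import *
tool()"
```

```text
t 81.5 st [-298.   -0.] z 23 F [ 0.9 -5.3 -4.1] w 0.01
[[-1.0, -0.006, -0.0], [-0.006, 1.0, -0.0], [0.0, -0.0, -1.0]]
```

move_arm:
  series:
    - [[0,0,0],[-0.016,0,0],0]
    - [[0,0,0],[-0.016,0,0],0]
    - [[0,0,0],[0,0,0],0]

```text
time_s: 81.8
tcp_pos: [0.5517, -0.2132, 0.023]
ee_rot: [[-0.109, -0.994, -0.0], [-0.994, 0.109, 0.001], [-0.001, 0.0, -1.0]]
wrist_force: [1.0, -1.3, -0.3]
gripper_width: 0.006
gripper_force: 0.0
```

move_arm:
  series:
    - [[0,0,0],[-0.01,0,0],0]
    - [[0,0,0],[-0.01,0,0],0]
    - [[0,0,0],[0,0,0],0]

```text
time_s: 82.1
tcp_pos: [0.5527, -0.2042, 0.0229]
ee_rot: [[-0.11, -0.994, 0.0], [-0.994, 0.11, 0.001], [-0.001, -0.0, -1.0]]
wrist_force: [-1.5, -0.3, -0.0]
gripper_width: 0.003
gripper_force: 0.0
```

move_arm:
  series:
    - [[0,0,0],[-0.006,0,0],0]
    - [[0,0,0],[-0.006,0,0],0]
    - [[0,0,0],[0,0,0],0]

```text
time_s: 82.4
tcp_pos: [0.5529, -0.2026, 0.023]
ee_rot: [[-0.109, -0.994, -0.001], [-0.994, 0.109, -0.005], [0.005, 0.001, -1.0]]
wrist_force: [-1.0, -15.8, -1.0]
gripper_width: 0.001
gripper_force: 8.2
```

```bash
python3 -c "
from h import *
tool()
for n,f in(('top',world),('scene',world)):
  c=r.capture(n)
  for t,z in(('drawer_handle',.075),('latch_peg',.133)):
    for d in r.pinpoint(t,n): print(n,t,round(d['score'],2),np.round(d['centre'],1),to_st(f(c,d['centre'],z)))" 2>/dev/null
```

```text
t 82.4 st [-271.    0.] z 23 F [ -1.  -15.8  -1. ] w 0.0
[[-1.0, -0.006, -0.005], [-0.006, 1.0, 0.001], [0.005, 0.001, -1.0]]
top drawer_handle 0.16 [432.2 258.5] [-0.54248931  0.17760937]
scene drawer_handle 0.66 [227.6 190.3] [-0.24674733 -0.00479762]
scene latch_peg 0.71 [278.8 177.3] [-0.16911932  0.15202911]
```

Hard stop at the predicted shut position. Back off and verify with the wrist camera from the same pose as before opening.

move_arm:
  series:
    - [[0,0,0],[0.05,0,0],0]
    - [[0,0,0],[0,0,-0.08],0]
    - [[0,0,0],[0,0,-0.08],0]
    - [[0,0,0],[0,0,-0.08],0]
    - [[0,0,0],[-0.06,0,0],0]
    - [[0,0,0],[-0.05,0,0],0]
    - [[0,0,0],[0,0,0],0]
    - [[0,0,0],[0,0,0],0]

```text
time_s: 83.5
tcp_pos: [0.5567, -0.1684, 0.1428]
ee_rot: [[-0.109, -0.994, -0.0], [-0.994, 0.109, 0.0], [-0.0, 0.0, -1.0]]
wrist_force: [-0.8, -0.7, -0.2]
gripper_width: 0.004
gripper_force: 0.0
```

```bash
python3 -c "
from h import *
tool()
c=r.capture('wrist')
for t,z in(('drawer_handle',.075),('latch_peg',.133),('latch_pivot',.133)):
    for d in r.pinpoint(t,'wrist'): print(t,round(d['score'],2),np.round(d['centre'],1),to_st(worldf(c,d['centre'],z)))
import cv2
a=cv2.imread('pics/w7.png').astype(int);b=c['img'][:,:,::-1].astype(int)
for im in(a,b): 
    col=im[150:260,272:282].mean((1,2)); print(np.round(col[::3]).astype(int).tolist())" 2>/dev/null
```

```text
t 83.5 st [-236.    0.] z 143 F [-0.8 -0.7 -0.2] w 0.0
[[-1.0, -0.007, 0.0], [-0.007, 1.0, 0.0], [-0.0, 0.0, -1.0]]
drawer_handle 0.82 [274.5 187.6] [-0.2559011 -0.0013629]
latch_peg 0.79 [442.  306.1] [-0.16884772  0.14222039]
[186, 186, 186, 186, 187, 187, 184, 140, 121, 171, 186, 232, 243, 242, 204, 187, 187, 187, 187, 187, 186, 186, 84, 83, 84, 78, 78, 72, 74, 80, 78, 92, 138, 95, 49, 51, 39]
[186, 186, 186, 186, 186, 186, 169, 120, 141, 184, 187, 174, 237, 244, 237, 173, 186, 186, 186, 186, 186, 186, 175, 84, 82, 82, 79, 78, 72, 79, 81, 77, 120, 96, 51, 49, 42]
```

The drawer is shut at its original position and the latch is still clear. Now I swing the latch back.

move_arm:
  series:
    - [[0,0,0],[-0.039,0.059,-0.02],0]
    - [[0,0,0],[-0.039,0.059,0],0]
    - [[0,0,0],[-0.039,0.059,0],0]
    - [[0,0,0],[-0.039,0.059,0],0]
    - [[0,0,0],[-0.04,0.06,0],0]
    - [[0,0,0],[0,0,0],0]
    - [[0,0,0],[0,0,0],0]
    - [[0,0,0],[0,0,0.05],0]
    - [[0,0,0],[0,0,0.05],0]
    - [[0,0,0],[0,0,0.02],0]
    - [[0,0,0],[0,0,0],0]
    - [[0,0,0],[0,0,0],0]

```text
time_s: 84.9
tcp_pos: [0.4214, -0.0557, 0.0933]
ee_rot: [[-0.11, -0.994, 0.001], [-0.994, 0.11, -0.0], [0.0, -0.001, -1.0]]
wrist_force: [-0.1, -0.0, 0.5]
gripper_width: 0.004
gripper_force: 0.0
```

```bash
python3 -c "
from h import *
tool()"
```

```text
t 84.9 st [-140.  148.] z 93 F [-0.1 -0.   0.5] w 0.0
[[-1.0, -0.005, -0.0], [-0.005, 1.0, -0.001], [0.0, -0.001, -1.0]]
```

move_arm:
  series:
    - [[0,0,0],[0.018,0.002,0],0]
    - [[0,0,0],[0.018,0.002,0],0]
    - [[0,0,0],[0.018,0.001,0],0]
    - [[0,0,0],[0.018,0.001,0],0]
    - [[0,0,0],[0.015,-0.002,0],0]
    - [[0,0,0],[0.015,-0.002,0],0]
    - [[0,0,0],[0.014,-0.009,0],0]
    - [[0,0,0],[0.014,-0.009,0],0]
    - [[0,0,0],[0.009,-0.01,0],0]
    - [[0,0,0],[0.009,-0.01,0],0]
    - [[0,0,0],[0,0,0],0]

```text
time_s: 86.0
tcp_pos: [0.431, -0.1316, 0.0927]
ee_rot: [[-0.11, -0.994, 0.0], [-0.994, 0.11, -0.001], [0.001, -0.0, -1.0]]
wrist_force: [0.6, -0.8, -0.4]
gripper_width: 0.003
gripper_force: 0.0
```

move_arm:
  series:
    - [[0,0,0],[0,-0.008,0],0]
    - [[0,0,0],[0,-0.008,0],0]
    - [[0,0,0],[0,0,0],0]

```text
time_s: 86.3
tcp_pos: [0.4358, -0.1319, 0.0924]
ee_rot: [[-0.11, -0.994, -0.006], [-0.994, 0.11, -0.0], [0.001, 0.006, -1.0]]
wrist_force: [-4.4, -0.2, 3.6]
gripper_width: 0.001
gripper_force: 2.9
```

```bash
python3 -c "
from h import *
tool()
c=r.capture('wrist')
for t,z in(('drawer_handle',.075),('latch_peg',.133),('latch_pivot',.133)):
    for d in r.pinpoint(t,'wrist'): print(t,round(d['score'],2),np.round(d['centre'],1),to_st(worldf(c,d['centre'],z)))" 2>/dev/null
```

```text
t 86.3 st [-214.  125.] z 92 F [-4.4 -0.2  3.6] w 0.0
[[-1.0, -0.006, -0.001], [-0.006, 1.0, 0.006], [0.001, 0.006, -1.0]]
drawer_handle 0.82 [111.9 175. ] [-0.2559158   0.00230528]
latch_peg 0.97 [245.6 270.9] [-0.21115326  0.10748429]
```

The latch is at its stop: peg at (-211, 107), about 0 rad. Retreat and check.

move_arm:
  series:
    - [[0,0,0],[0,0.03,0],0]
    - [[0,0,0],[0,0.03,0],0]
    - [[0,0,0],[0,0,-0.08],0]
    - [[0,0,0],[0,0,-0.08],0]
    - [[0,0,0],[0,0.06,-0.06],0]
    - [[0,0,0],[0,0,0],0]
    - [[0,0,0],[0,0,0],0]

```text
time_s: 87.2
tcp_pos: [0.3793, -0.1248, 0.2037]
ee_rot: [[-0.109, -0.994, 0.004], [-0.994, 0.109, 0.001], [-0.001, -0.004, -1.0]]
wrist_force: [-0.5, -0.9, -0.8]
gripper_width: 0.005
gripper_force: 0.0
```

```bash
python3 -c "
from h import *
tool()
c=r.capture('wrist')
for t,z in(('drawer_handle',.075),('latch_peg',.133),('latch_pivot',.133)):
    for d in r.pinpoint(t,'wrist'): print(t,round(d['score'],2),np.round(d['centre'],1),to_st(worldf(c,d['centre'],z)))
c=r.capture('top');print(yellow(c))" 2>/dev/null
```

```text
t 87.2 st [-213.  181.] z 204 F [-0.5 -0.9 -0.8] w 0.01
[[-1.0, -0.006, 0.001], [-0.006, 1.0, -0.004], [-0.001, -0.004, -1.0]]
latch_peg 0.84 [191.8 211.8] [-0.21008633  0.10540228]
latch_pivot 0.71 [196.2 250.9] [-0.171874    0.10649762]
[(113, -148, 107, 17, 22)]
```

Peg and pivot are in line (angle about 0), the board is empty, and the robot is clear. Handing in.

```bash
python3 -c "
from station import r
print(r.finish_job())"
```

```text
the job is handed in; nothing more can be done
None
```

I handed the job in: all five weights are in the drawer, it is shut, and the latch is back straight across its front; no verdict came back. I dragged or pushed some weights with the fingers afterwards to lay them down, and one still leans against another, clear of the board. The bystanders were never touched, though I did not re-measure them at the end.

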